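# Put the watch-case vice away under the cantilever tray

### The arm

A 7-joint arm with a two-finger parallel gripper is mounted at the origin on the work surface. World frame = base frame: x ahead of the robot, y to its left, z up, the work surface at z = 0. Lengths are in m, angles in rad, forces in N, time in s.
With the tool pointing down it reaches from about 0.425 to 0.875 m from the base axis. Payload 4.7 kg.
Tool frame: the origin (TCP) lies on the centre line of the jaws, within the pads' length; the fingertips stand 8 mm ahead of it and the grasp point (between the pads) lies 11 mm behind it; z points along the fingers, y is the direction in which the jaws open and shut (so a half turn about z gives the same grasp; the last joint's range is limited). The gripper opens to 87 mm and grips with 3 to 60 N. Pads are 19 mm wide; open, the fingers measure 117 mm over their backs; the gripper's body (75 mm by 190 mm) begins 51 mm behind the grasp point.
Start: joints at [-1.17, 0.321, -0.07, 1.45, 0.023, 1.371, -0.057], TCP at [0.245, 0.602, 0.231] pointing down, gripper open.
Joint ranges: [-2.86, 2.86], [-0.3, 2.09], [-1.38, 1.24], [0.06, 2.45], [-1.56, 4.7], [0.09, 2.05], [-2.69, 2.69]. Speed limits (rad/s): [2.57, 2.57, 3.14, 3.14, 3.14, 3.14, 3.14].

### API

Orientations are given as [roll, pitch, yaw] about the fixed x, y, z axes, in that order (R = Rz(yaw) Ry(pitch) Rx(roll)).
In Python, from cell import robot gives the robot as it stands.
- The arm moves only by the shell command python3 -m inch 'ROWS'. ROWS is JSON, a list of rows, each an object with "dp": the shift along the world's x, y, z in m, a list of three; "rotation": the turn, a rotation vector about the world's x, y, z in rad, a list of three; "jaw": the closure, from 0 (fully open) to 1 (shut). In form: [{"dp": [tx, ty, tz], "rotation": [wx, wy, wz], "jaw": jaw}, ...]. A call has 1 to 10 rows; each row is the pose to reach, as a shift and turn from the pose commanded when the call began; what a row does not reach only later rows make up. A row lasts 1/10 s, in which the tool goes at most 50 mm and 8.59 degrees, less where a joint would pass 70% of its speed; a pose out of reach is approached as far as the arm can. A call with a gripper value outside its range is refused whole. The fingers move at their own pace and stop on an object; the grip force is fixed at half the most. Time passes only in rows, so rows that repeat a pose let the fingers close. It gives the time, the measured TCP pose, the force and the opening at its end, in the units of the state.
- robot.read_state(): the state, without advancing time (a new reading comes with each control period).
- robot.get_image(name): name is "side" or "top" or "wrist"; returns a dict with "color" (400x640x3 uint8, red, green, blue), "fx", "fy", "cx", "cy" (pixels), "cam_to_world" (4x4, takes a point from camera to world coordinates). Camera axes: x right, y down, z forward; pixel columns grow to the right and rows downward; lengths in m; the calibration is good to about 2 mm. A picture is of the moment at which its call begins. There is no depth.
- robot.finish_job(): hands the job in, once; it reports no verdict.
Trained networks look in a picture, given as the dict that the camera call returned (one of the last four; its "shot" number tells which), for a name from the list of things; names that differ only in an ending like _2 or _b are one class to them, and where a whole thing is asked for, a point or a joint stands for the part that bears it (a point fixed in the world has none). Each returns a list of dicts, best first, with "confidence" (0 to 1); they miss things now and then, are a little off and sometimes report something else, mostly with a low value. They report only what shows in the picture. A call takes as long as a camera call.
- robot.silhouettes(target, picture): "pixels" (400x640 bool, what is visible of it) and "at" ([column, row] in pixels, amid what is visible of it).
- robot.landmark_of(target, picture): "at" ([column, row] in pixels: a listed point, or the origin of a listed thing).
The state is a dict: "clock": time; "joints": joint angles; "qd": joint speeds; "tau": joint torques, N m; "position": TCP position; "orientation": TCP orientation; "wrist_force": force on the tool from outside, world axes, zero at the start; "ft_torque": the same for the moment, N m; "gripper_width": finger opening in m.
Only numpy, scipy, OpenCV 4.12 (cv2) and the standard library are available. Lean on these libraries where they do the work, as an engineer would, in place of code of your own. Each camera call takes 0.05 s, during which the arm holds its last target.

### The job

Put the little watch-case vice away in the wooden cantilever case: swing the tray up and back by its handle until it rests fully open, set the vice down upright on the teal pad in the free bay underneath, lying front to back like the pad, and then lower the tray gently until it is fully closed, without letting it fall. Do not drop the vice, keep what lies in the tray in the tray, and leave everything else on the bench and in the case where it is.

Things in the scene. Friction and masses are not known exactly. Their poses are not given: they have to be found in the camera images.
- case: Fixed beech box of the cantilever case, open on top, 200 mm deep (its x), 280 mm wide (its y), 70 mm high, walls 4 mm, floor 5 mm thick, standing on the bench. Origin: centre of its underside; +x points to its back (away from the robot, give or take its yaw), z up. The tray lies on its rim like a lid. Low ridges inside (12 mm above the floor, 4 mm thick) mark off the bays.
- rear_bays (a point): On the box's inner floor, middle of the ridge between the two rear bays; axes as the case's. Each rear bay is 110 mm in x by 134 mm in y, centred 69 mm left or right (case y) of this point. One holds a dark wooden box; the other, lined with the teal pad, is free: which one varies. The front bay (78 mm deep, full width) is taken by a red tweezer case.
- tray_lift (a joint): Angle (rad) of the steel arms that carry the tray, two at each end of the case: 0 closed (tray flat on the box's rim), about 1.67 fully open on its stop; it turns up and back. The tray tops its arc at 1.32. Past that its weight takes it on to the stop, where it stays by itself; before that it falls shut if let go. Light friction; tray and contents weigh about 0.6 kg.
- pivot (a point): Mid-way between the lower pivots of the two front arms, 22 mm behind the case's centre, 55 mm above the bench; axes as the case's. Arms are 100 mm between pivots; closed, an arm runs 96.8 mm forward (case -x) and 25 mm up. The tray stays level, so all its points shift like the arm's upper end: 97 mm back, 75 mm up at 1.32 rad; 131 mm back, 69 mm up when open.
- handle (a point): Middle of the tray's handle: a dark wooden bar 12 mm thick, 124 mm long, along the case's y, clear between its posts for 100 mm. 140 mm above the bench when closed (209 open), 70 mm above the tray's underside; the tray's walls end 30 mm below it. The point moves with the tray; its axes stay parallel to the case's.
- tray_floor (a point): Centre of the tray's inner floor, 5 mm above its underside; axes parallel to the case's. The tray is beech, 200 by 280 mm like the box, 40 mm high, with 3 mm walls, a 37 mm high spine along y under the handle and a 25 mm high cross wall, so four wells.
- tray_front (a point): Middle of the tray's lower front edge (the edge nearest the robot). With the tray open it is 139 mm above the bench and 31 mm behind the case's centre: the tray then overhangs the back 65 mm of the rear bays, so a hand has to come in under it at a slant from the front.
- pad_mid (a point): Centre of the upper face of the teal pad in the free rear bay: 104 mm (its x) by 76 mm (its y) by 2 mm, fixed, in the middle of the bay, its face 7 mm above the bench; axes parallel to the case's.
- vice_mid (a point): Middle of the loose vice, 22 mm above its underside. Grey metal jaws on a dark bed: 94 mm long (its x) with the knob, 36 mm wide (its y), 40 mm high plus red pins to 46 mm. Brass knob, 18 mm thick, in the last 16 mm at the -x end (starts towards the robot). Flat sides from 31 mm before to 47 mm behind this point, a 6 mm gap 5 to 11 mm behind it. Upright on the bench beside the case, 0.34 kg.
- holder_box_mid (a point): Centre of the dark wooden lidded box in the other rear bay, 88 by 100 by 36 mm. Stays there.
- tweezer_case_mid (a point): Centre of the dark red flat case in the front bay, 52 by 190 by 18 mm. Stays there.
- glass_tin_mid (a point): Centre of the round metal tin in the tray's front left well, 68 mm in diameter, 22 mm high, loose. Travels with the tray.
- spring_box_mid (a point): Centre of the blue plastic box in the tray's rear right well, 70 by 100 by 22 mm, loose. Travels with the tray.
- bench_block_mid (a point): Centre of the loose round steel bench block, 68 mm in diameter, 26 mm high, on the bench beside the case. Stays.
- oil_stand_mid (a point): Centre of the loose black oil-cup stand, 55 by 115 mm, 27 mm high, on the bench to the left. Stays.
- loupe_mid (a point): Centre of the loose black eye loupe, 44 mm in diameter, 40 mm high, on the bench to the right. Stays.
- pith_pot_mid (a point): Centre of the loose brass pot with wooden lid, 60 mm in diameter, 48 mm high, on the bench to the left. Stays.

How it is judged:
By the outcome, as a careful person would: the job done as asked, in the order asked, and still so for the second after the job is handed in, with the robot touching nothing.
It also fails if it takes over 72 s, if anything falls off the work surface, if the arm or the gripper's body presses on something with over 40 N, if the wrist force passes 120 N, or if a joint passes its speed limit or range.

## Working session

There is one attempt and no reset: what is moved stays moved. The work goes in short steps, Python scripts to look and compute and a shell command to move; the robot and the scene stay as the last step left them, time stands still between calls to the robot, and variables do not carry over. Pictures are saved under pics/ and viewed, and the job is handed in when it is done.

```bash
ls; mkdir -p pics
cat > h.py <<'E'
import numpy as np, cv2
from cell import robot
def save(p,n,crop=None):
    im=cv2.cvtColor(p["color"],cv2.COLOR_RGB2BGR)
    cv2.imwrite("pics/"+n+".png",im)
def ray(p,uv):
    d=np.array([(uv[0]-p["cx"])/p["fx"],(uv[1]-p["cy"])/p["fy"],1.])
    T=np.array(p["cam_to_world"]); return T[:3,3],T[:3,:3]@d
def atz(p,uv,z):
    o,d=ray(p,uv); return o+d*(z-o[2])/d[2]
def tri(obs):
    A=np.zeros((3,3));b=np.zeros(3);rs=[]
    for p,uv in obs:
        o,d=ray(p,uv);d=d/np.linalg.norm(d);P=np.eye(3)-np.outer(d,d);A+=P;b+=P@o;rs.append((o,P))
    x=np.linalg.solve(A,b); return x,[np.linalg.norm(P@(x-o)) for o,P in rs]
def proj(p,X):
    T=np.array(p["cam_to_world"]);c=T[:3,:3].T@(np.array(X)-T[:3,3]);return np.array([p["fx"]*c[0]/c[2]+p["cx"],p["fy"]*c[1]/c[2]+p["cy"]])
E
python3 - <<'E'
from h import *
np.set_printoptions(precision=4,suppress=True)
s=robot.read_state();print({k:np.round(v,4) for k,v in s.items()})
t=robot.get_image("top");d=robot.get_image("side")
save(t,"top0");save(d,"side0")
for n in ["handle","vice_mid","tray_floor","tray_front","case","pad_mid","bench_block_mid","loupe_mid","oil_stand_mid","pith_pot_mid"]:
    a=robot.landmark_of(n,t);b=robot.landmark_of(n,d)
    print(n,[(np.round(x["at"],1),round(x["confidence"],2)) for x in a[:2]],[(np.round(x["at"],1),round(x["confidence"],2)) for x in b[:2]])
    if a and b: print("   ",tri([(t,a[0]["at"]),(d,b[0]["at"])]))
print(robot.read_state()["clock"])
E
```

```text
pics
{'clock': np.float64(0.0), 'joints': array([-1.1699,  0.3218, -0.0701,  1.4517,  0.0226,  1.3708, -0.0569]), 'qd': array([ 0.0003, -0.0015, -0.0018, -0.0002,  0.0012,  0.0019,  0.0014]), 'tau': array([ -0.0005, -49.1292,  -0.404 , -31.2526,  -0.064 ,   0.0438,
         0.0001]), 'position': array([0.245 , 0.6014, 0.2295]), 'orientation': array([-3.1396,  0.0001,  2.7549]), 'wrist_force': array([-0.6783,  0.141 , -0.5471]), 'ft_torque': array([ 0.0206, -0.0049, -0.0151]), 'gripper_width': np.float64(0.087)}
handle [(array([344.9, 206.7]), 0.91)] [(array([308.9, 211.1]), 0.77), (array([281.6, 177.1]), 0.3)]
    (array([0.5139, 0.0247, 0.1383]), [np.float64(0.0017259973442535748), np.float64(0.001725997344253818)])
vice_mid [(array([462. , 240.2]), 0.56)] [(array([280.6, 342.9]), 0.66), (array([282.3, 180.3]), 0.28)]
    (array([ 0.42  , -0.3076,  0.0267]), [np.float64(0.002639798447480287), np.float64(0.002639798447480317)])
tray_floor [(array([349. , 209.2]), 0.77)] [(array([308.3, 226.5]), 0.67)]
    (array([0.5098, 0.0121, 0.088 ]), [np.float64(0.001120791923524827), np.float64
[... 549 characters left out ...]
rray([0.4342, 0.2977, 0.0362]), [np.float64(0.0026746062361270376), np.float64(0.0026746062361269374)])
loupe_mid [(array([486.9, 156.5]), 0.64)] [(array([383.6, 367.7]), 0.74)]
    (array([ 0.6586, -0.3896,  0.0158]), [np.float64(0.0036796986804085384), np.float64(0.0036796986804086204)])
oil_stand_mid [(array([220.6, 162.1]), 0.75), (array([376.2, 197.1]), 0.28)] [(array([338.1, 168.2]), 0.53)]
    (array([ 0.652 ,  0.3858, -0.004 ]), [np.float64(0.004547826136357666), np.float64(0.004547826136357649)])
pith_pot_mid [(array([184.4, 244.6]), 0.83)] [(array([275.8, 151.8]), 0.8)]
    (array([0.4159, 0.4799, 0.0232]), [np.float64(0.0008782611750971746), np.float64(0.0008782611750970566)])
1.1
```

View pics/top0.png

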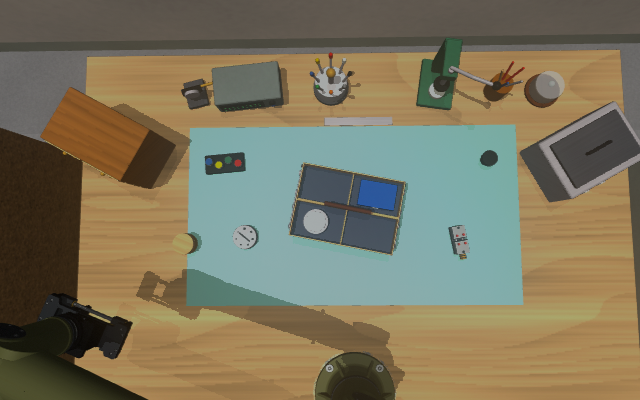

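View pics/side0.png

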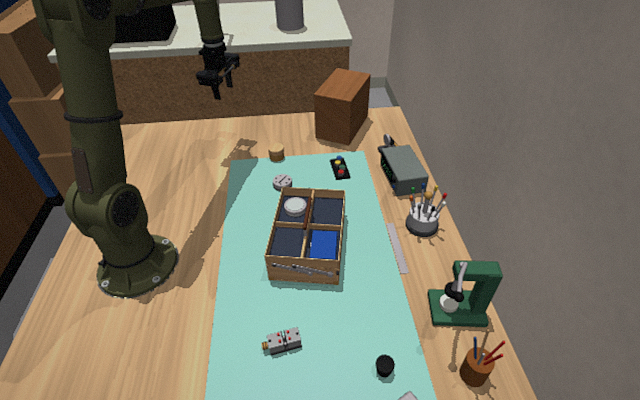

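The top view shows the case near (348,208), yawed about -11°. The tin is front-left in the tray and the blue box rear-right. The vice is at (460,241) with its knob toward the robot. Next I'll measure yaw and positions more exactly.

Run:
```python
from h import *
np.set_printoptions(precision=4,suppress=True)
t=robot.get_image("top")
for n,z in [("tray_floor",0.11),("vice_mid",0.04),("handle",0.14)]:
    r=robot.silhouettes(n,t)
    if not r: print(n,"none");continue
    m=r[0]["pixels"].astype(np.uint8)
    c=max(cv2.findContours(m,cv2.RETR_EXTERNAL,cv2.CHAIN_APPROX_NONE)[0],key=cv2.contourArea)
    bx=cv2.boxPoints(cv2.minAreaRect(c))
    W=np.array([atz(t,b,z)[:2] for b in bx])
    print(n,r[0]["confidence"],m.sum(),bx.tolist());print(W,W.mean(0),[ (np.linalg.norm(W[i]-W[i-1]),np.arctan2(*(W[i]-W[i-1])[::-1])) for i in range(4)])
im=cv2.cvtColor(t["color"],cv2.COLOR_RGB2BGR)
a=cv2.resize(im[150:270,270:420],None,fx=5,fy=5,interpolation=cv2.INTER_CUBIC);cv2.imwrite("pics/c0.png",a)
b=cv2.resize(im[215:270,430:490],None,fx=10,fy=10,interpolation=cv2.INTER_CUBIC);cv2.imwrite("pics/v0.png",b)
T=np.array(t["cam_to_world"]);print(T,t["fx"],t["cx"],t["cy"])
```

```text
tray_floor 0.74 509 [[304.0, 208.0], [328.0, 208.0], [328.0, 233.0], [304.0, 233.0]]
[[0.5114 0.1329]
 [0.5109 0.0689]
 [0.4445 0.0693]
 [0.4449 0.1331]] [0.4779 0.1011] [(np.float64(0.06653449521486537), np.float64(-0.002776456982102732)), (np.float64(0.0640691088881028), np.float64(-1.5783721360873038)), (np.float64(0.06646874865760122), np.float64(3.1341268434217144)), (np.float64(0.0637571322486506), np.float64(1.5642397085996025))]
vice_mid 0.71 509 [[447.8160095214844, 226.4879913330078], [464.6239929199219, 223.43199157714844], [470.7200012207031, 256.96002197265625], [453.9120178222656, 260.0159912109375]]
[[ 0.4611 -0.2654]
 [ 0.4693 -0.3124]
 [ 0.3762 -0.3261]
 [ 0.3681 -0.2794]] [ 0.4187 -0.2958] [(np.float64(0.09410491497715036), np.float64(0.14924204519793108)), (np.float64(0.04774137201844579), np.float64(-1.397989883494883)), (np.float64(0.09410477103934493), np.float64(-2.9957501554373787)), (np.float64(0.047421564772475666), np.float64(1.7437762225371898))]
handle 0.65 6293 [[288.45703125, 234.75668334960938], [302.93658447265625, 161.24508666992188], [405.95489501953125, 181.53659057617188], [391.475341796875, 255.04818725585938]]
[[ 0.4403  0.1717]
 [ 0.6326  0.1336]
 [ 0.5766 -0.135 ]
 [ 0.3866 -0.0936]] [0.509  0.0192] [(np.float64(0.270668584208212), np.float64(1.3710302876697569)), (np.float64(0.19601506405196356), np.float64(-0.19541565254285218)), (np.float64(0.27441840332866424), np.float64(-1.7764174175825387)), (np.float64(0.19442799960785714), np.float64(2.9269497270635374))]
[[-0.0064 -0.996   0.0894  0.4325]
 [-0.9998  0.008   0.018   0.0615]
 [-0.0187 -0.0893 -0.9958  1.328 ]
 [ 0.      0.      0.      1.    ]] 457.44063179695206 322.4042396217204 196.5020105342584
```

View pics/c0.png

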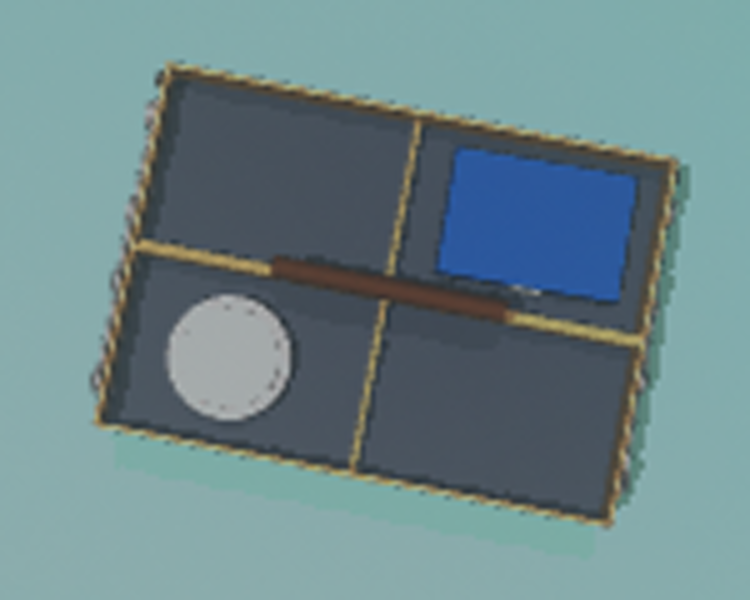

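View pics/v0.png

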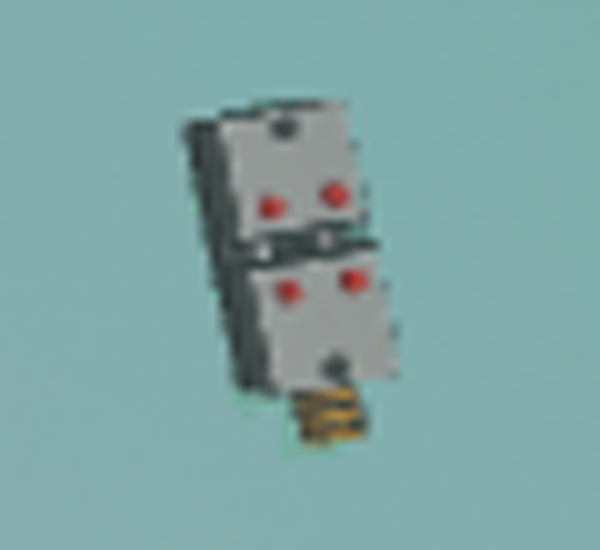

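Run:
```python
from h import *
np.set_printoptions(precision=4,suppress=True)
t=robot.get_image("top")
C=np.array([atz(t,np.array(u)/5+[270,150],.11)[:2] for u in [(168,65),(675,160),(610,522),(100,422)]])
print(C,C.mean(0));
for i in range(4):
    d=C[i]-C[i-1];print(np.linalg.norm(d),np.arctan2(d[1],d[0]))
H=np.array([atz(t,np.array(u)/5+[270,150],.146)[:2] for u in [(273,265),(508,312)]]);print("handle",H,H.mean(0),np.linalg.norm(H[0]-H[1]),np.arctan2(-(H[0]-H[1])[0],(H[0]-H[1])[1]))
V=np.array([atz(t,np.array(u)/10+[430,215],.04)[:2] for u in [(218,118),(345,100),(395,375),(272,390)]])
print(V,V.mean(0))
for i in range(4):
    d=V[i]-V[i-1];print(np.linalg.norm(d),np.arctan2(d[1],d[0]))
k=atz(t,np.array([332,418])/10+[430,215],.02);print("knob",k)
```

```text
[[ 0.6329  0.1337]
 [ 0.579  -0.1374]
 [ 0.3871 -0.0989]
 [ 0.4414  0.1704]] [0.5101 0.0169]
0.19491112453515788 -0.18938036321401444
0.27637534653397067 -1.7669801559727372
0.19567055069256847 2.943676477386979
0.27471137782659283 1.3718326911760899
handle [[ 0.5217  0.0773]
 [ 0.4964 -0.0438]] [0.509  0.0168] 0.1237757216496099 -0.2056478994539708
[[ 0.4602 -0.2764]
 [ 0.465  -0.3119]
 [ 0.3885 -0.3232]
 [ 0.3846 -0.289 ]] [ 0.4246 -0.3001]
0.07661272576796063 0.1646899429332757
0.035800322085567125 -1.4368572732695415
0.07723232647947209 -2.99567026897796
0.034376413265372156 1.6858179158433058
knob [ 0.3759 -0.311   0.02  ]
```

Case yaw is about -0.196, with its centre at (0.5095, 0.017). The side lengths (~195×275) and handle length (124) agree with the sizes given. Moving to hover over the handle.

```bash
python3 -m inch '[{"dp":[0.2645,-0.5845,0],"rotation":[0,0,-1.38],"jaw":0},{"dp":[0.2645,-0.5845,0],"rotation":[0,0,-1.38],"jaw":0},{"dp":[0.2645,-0.5845,0],"rotation":[0,0,-1.38],"jaw":0},{"dp":[0.2645,-0.5845,0],"rotation":[0,0,-1.38],"jaw":0},{"dp":[0.2645,-0.5845,0],"rotation":[0,0,-1.38],"jaw":0},{"dp":[0.2645,-0.5845,0],"rotation":[0,0,-1.38],"jaw":0},{"dp":[0.2645,-0.5845,0],"rotation":[0,0,-1.38],"jaw":0},{"dp":[0.2645,-0.5845,0],"rotation":[0,0,-1.38],"jaw":0},{"dp":[0.2645,-0.5845,0],"rotation":[0,0,-1.38],"jaw":0},{"dp":[0.2645,-0.5845,0],"rotation":[0,0,-1.38],"jaw":0}]'
```

```text
clock: 2.35
position: [0.4519, 0.1446, 0.231]
orientation: [3.141, -0.001, 1.371]
wrist_force: [0.9, 0.6, -0.0]
gripper_width: 0.087
```

```bash
python3 -m inch '[{"dp":[0.058,-0.129,0],"rotation":[0,0,0],"jaw":0},{"dp":[0.058,-0.129,0],"rotation":[0,0,0],"jaw":0},{"dp":[0.058,-0.129,0],"rotation":[0,0,0],"jaw":0},{"dp":[0.058,-0.129,0],"rotation":[0,0,0],"jaw":0}]'
python3 - <<'E'
from h import *
np.set_printoptions(precision=4,suppress=True)
w=robot.get_image("wrist");save(w,"w1")
s=robot.read_state();print(s["position"],s["orientation"])
r=robot.landmark_of("handle",w);print(r[:2])
if r: print(atz(w,r[0]["at"],.14))
print(proj(w,[.5095,.017,.14]),np.array(w["cam_to_world"]))
E
```

```text
clock: 2.75
position: [0.5109, 0.0102, 0.2312]
orientation: [3.139, 0.002, 1.364]
wrist_force: [0.1, 0.0, 0.4]
gripper_width: 0.0868
[0.51   0.0141 0.2308] [3.1408 0.0005 1.3682]
[{'at': [312.0, 195.1], 'confidence': 0.85}]
[0.5112 0.0192 0.14  ]
[310.4126 198.2994] [[ 0.979  -0.1961 -0.0565  0.5275]
 [-0.204  -0.937  -0.2837  0.0883]
 [ 0.0027  0.2892 -0.9573  0.3857]
 [ 0.      0.      0.      1.    ]]
```

View pics/w1.png

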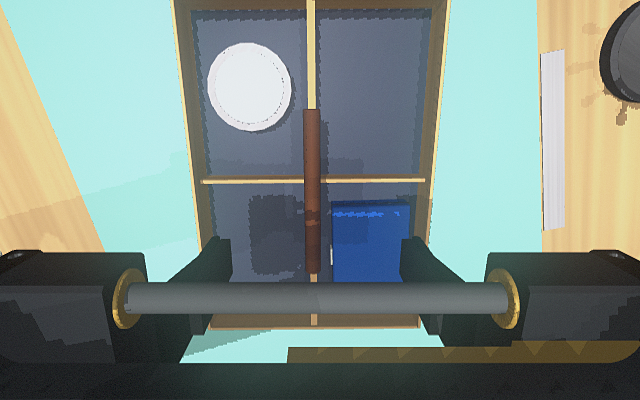

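The wrist view shows the handle centred between the fingers, near column 312 over rows 108–273. I'll compute its axis.

Run:
```python
from h import *
np.set_printoptions(precision=4,suppress=True)
w=robot.get_image("wrist")
a=atz(w,(312,108),.146);b=atz(w,(312.5,273),.146);print(a,b,(a+b)/2,np.linalg.norm(a-b),np.arctan2(-(a-b)[0],(a-b)[1]))
s=robot.read_state();print(s["position"],s["orientation"],s["clock"])
```

```text
[0.5219 0.0873 0.146 ] [ 0.4978 -0.0336  0.146 ] [0.5098 0.0268 0.146 ] 0.12328265885703847 -0.19715294609990403
[0.5091 0.0182 0.2305] [-3.1412 -0.0006  1.3751] 2.9
```

```bash
python3 -m inch '[{"dp":[0,0.002,-0.05],"rotation":[0,0,0],"jaw":0.3},{"dp":[0,0.002,-0.08],"rotation":[0,0,0],"jaw":0.5},{"dp":[0,0.002,-0.102],"rotation":[0,0,0],"jaw":0.5},{"dp":[0,0.002,-0.102],"rotation":[0,0,0],"jaw":0.5},{"dp":[0,0.002,-0.102],"rotation":[0,0,0],"jaw":0.7},{"dp":[0,0.002,-0.102],"rotation":[0,0,0],"jaw":0.9},{"dp":[0,0.002,-0.102],"rotation":[0,0,0],"jaw":1},{"dp":[0,0.002,-0.102],"rotation":[0,0,0],"jaw":1},{"dp":[0,0.002,-0.102],"rotation":[0,0,0],"jaw":1}]'
python3 - <<'E'
from h import *
s=robot.read_state();print(s["position"],s["orientation"],s["wrist_force"],s["gripper_width"],s["clock"])
E
```

```text
clock: 3.8
position: [0.5097, 0.0195, 0.1292]
orientation: [3.141, -0.001, 1.375]
wrist_force: [-0.2, 0.7, 0.9]
gripper_width: 0.0229
[0.50971964 0.01952053 0.12921004] [ 3.14058047e+00 -5.63932063e-04  1.37479525e+00] [-0.22629453  0.66176808  0.86350013] 0.02293018219221297 3.8
```

```bash
python3 -m inch '[{"dp":[0,0,0],"rotation":[0,0,0],"jaw":1},{"dp":[0,0,0],"rotation":[0,0,0],"jaw":1},{"dp":[0,0,0],"rotation":[0,0,0],"jaw":1}]'
python3 - <<'E'
import numpy as np
for q in [0.02,.05,.1,.15,.2,.25,.3,.35,.4,.45,.5,.6,.7,.8,.9,1,1.1,1.2,1.3,1.4,1.5,1.6,1.67]:
    a=.2527+q; b=.0968-.1*np.cos(a); u=.1*np.sin(a)-.025
    print(q,np.round([b*.981,-b*.195,u],4))
E
```

```text
clock: 4.1
position: [0.5104, 0.0193, 0.1289]
orientation: [3.139, -0.0, 1.375]
wrist_force: [4.9, -1.0, -2.2]
gripper_width: 0.011
0.02 [ 0.0005 -0.0001  0.0019]
0.05 [ 0.0013 -0.0003  0.0048]
0.1 [ 0.0029 -0.0006  0.0095]
0.15 [ 0.0047 -0.0009  0.0142]
0.2 [ 0.0067 -0.0013  0.0187]
0.25 [ 0.009  -0.0018  0.0232]
0.3 [ 0.0115 -0.0023  0.0275]
0.35 [ 0.0141 -0.0028  0.0317]
0.4 [ 0.017  -0.0034  0.0357]
0.45 [ 0.0201 -0.004   0.0396]
0.5 [ 0.0234 -0.0046  0.0434]
0.6 [ 0.0304 -0.006   0.0503]
0.7 [ 0.0381 -0.0076  0.0565]
0.8 [ 0.0464 -0.0092  0.0619]
0.9 [ 0.0551 -0.011   0.0664]
1 [ 0.0643 -0.0128  0.07  ]
1.1 [ 0.0737 -0.0147  0.0726]
1.2 [ 0.0834 -0.0166  0.0743]
1.3 [ 0.0932 -0.0185  0.075 ]
1.4 [ 0.103  -0.0205  0.0747]
1.5 [ 0.1127 -0.0224  0.0734]
1.6 [ 0.1223 -0.0243  0.0711]
1.67 [ 0.1288 -0.0256  0.0689]
```

```bash
python3 -m inch '[{"dp":[0.0005,-0.0001,0.002],"rotation":[0,0,0],"jaw":1},{"dp":[0.0013,-0.0003,0.005],"rotation":[0,0,0],"jaw":1},{"dp":[0.003,-0.0006,0.0095],"rotation":[0,0,0],"jaw":1},{"dp":[0.0047,-0.0009,0.0142],"rotation":[0,0,0],"jaw":1},{"dp":[0.0067,-0.0013,0.0187],"rotation":[0,0,0],"jaw":1},{"dp":[0.009,-0.0018,0.0232],"rotation":[0,0,0],"jaw":1},{"dp":[0.0115,-0.0023,0.0275],"rotation":[0,0,0],"jaw":1},{"dp":[0.0141,-0.0028,0.0317],"rotation":[0,0,0],"jaw":1},{"dp":[0.017,-0.0034,0.0357],"rotation":[0,0,0],"jaw":1}]'
```

```text
clock: 5.0
position: [0.5259, 0.0161, 0.1628]
orientation: [-3.14, 0.001, 1.375]
wrist_force: [5.4, 0.3, -10.3]
gripper_width: 0.0108
```

```bash
python3 -m inch '[{"dp":[0.0031,-0.0006,0.0039],"rotation":[0,0,0],"jaw":1},{"dp":[0.0064,-0.0012,0.0077],"rotation":[0,0,0],"jaw":1},{"dp":[0.0134,-0.0026,0.0146],"rotation":[0,0,0],"jaw":1},{"dp":[0.0211,-0.0042,0.0208],"rotation":[0,0,0],"jaw":1},{"dp":[0.0294,-0.0058,0.0262],"rotation":[0,0,0],"jaw":1},{"dp":[0.0381,-0.0076,0.0307],"rotation":[0,0,0],"jaw":1},{"dp":[0.0473,-0.0094,0.0343],"rotation":[0,0,0],"jaw":1},{"dp":[0.0567,-0.0113,0.0369],"rotation":[0,0,0],"jaw":1},{"dp":[0.0664,-0.0132,0.0386],"rotation":[0,0,0],"jaw":1}]'
python3 - <<'E'
from h import *
t=robot.get_image("side");save(t,"s2")
E
```

```text
clock: 5.9
position: [0.5932, 0.0026, 0.2033]
orientation: [-3.141, 0.0, 1.375]
wrist_force: [0.8, -0.7, -7.8]
gripper_width: 0.0107
```

View pics/s2.png

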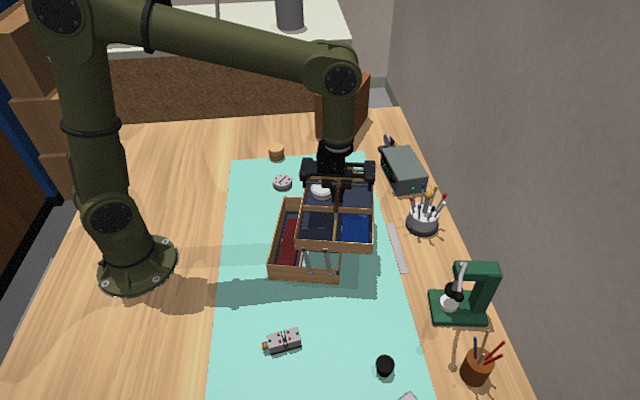

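The side view shows the tray lifted and held level near (335,215), contents in place. Continuing to the stop.

```bash
python3 -m inch '[{"dp":[0.0098,-0.0019,0.0007],"rotation":[0,0,0],"jaw":1},{"dp":[0.0196,-0.0039,0.0004],"rotation":[0,0,0],"jaw":1},{"dp":[0.0293,-0.0058,-0.0009],"rotation":[0,0,0],"jaw":1},{"dp":[0.0343,-0.0068,-0.002],"rotation":[0,0,0],"jaw":1},{"dp":[0.0389,-0.0077,-0.0032],"rotation":[0,0,0],"jaw":1},{"dp":[0.043,-0.0085,-0.0044],"rotation":[0,0,0],"jaw":1},{"dp":[0.0454,-0.009,-0.0054],"rotation":[0,0,0],"jaw":1},{"dp":[0.0465,-0.0092,-0.0058],"rotation":[0,0,0],"jaw":1},{"dp":[0.0465,-0.0092,-0.0058],"rotation":[0,0,0],"jaw":1}]'
```

```text
clock: 6.85
position: [0.639, -0.0066, 0.1979]
orientation: [-3.141, -0.0, 1.375]
wrist_force: [-2.9, -2.8, 2.3]
gripper_width: 0.0114
```

```bash
python3 -m inch '[{"dp":[0,0,0],"rotation":[0,0,0],"jaw":0.8},{"dp":[0,0,0],"rotation":[0,0,0],"jaw":0.6},{"dp":[0,0,0],"rotation":[0,0,0],"jaw":0.4},{"dp":[0,0,0.01],"rotation":[0,0,0],"jaw":0.2},{"dp":[0,0,0.05],"rotation":[0,0,0],"jaw":0},{"dp":[0,0,0.1],"rotation":[0,0,0],"jaw":0},{"dp":[0,0,0.12],"rotation":[0,0,0],"jaw":0}]'
python3 - <<'E'
from h import *
np.set_printoptions(precision=4,suppress=True)
t=robot.get_image("side");save(t,"s3")
w=robot.get_image("wrist");save(w,"w3")
for n in ["pad_mid","handle","tray_front","holder_box_mid","tweezer_case_mid"]:
  for p in (t,w):
    r=robot.landmark_of(n,p);print(n,r[:2])
E
```

```text
clock: 7.55
position: [0.641, -0.0065, 0.3232]
orientation: [3.134, -0.002, 1.375]
wrist_force: [0.8, 0.4, 0.1]
gripper_width: 0.0571
pad_mid [{'at': [321.3, 261.0], 'confidence': 0.95}]
pad_mid []
handle [{'at': [354.6, 196.4], 'confidence': 0.75}]
handle [{'at': [308.7, 196.1], 'confidence': 0.81}]
tray_front [{'at': [321.8, 213.7], 'confidence': 0.71}]
tray_front [{'at': [212.5, 175.7], 'confidence': 0.77}, {'at': [313.1, 179.3], 'confidence': 0.31}]
holder_box_mid [{'at': [322.9, 225.4], 'confidence': 0.65}, {'at': [382.3, 366.1], 'confidence': 0.4}]
holder_box_mid []
tweezer_case_mid [{'at': [292.2, 245.1], 'confidence': 0.88}]
tweezer_case_mid [{'at': [173.4, 164.7], 'confidence': 0.71}]
```

View pics/s3.png

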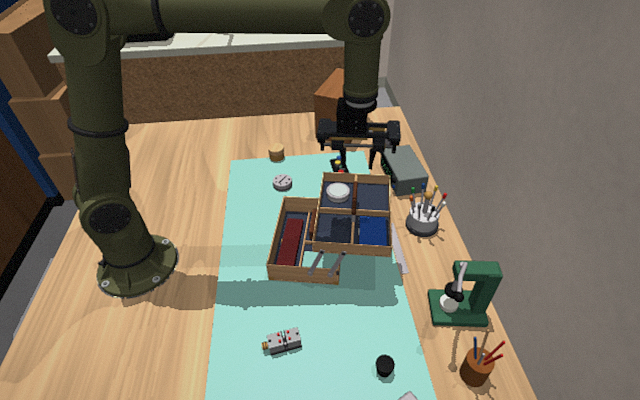

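View pics/w3.png

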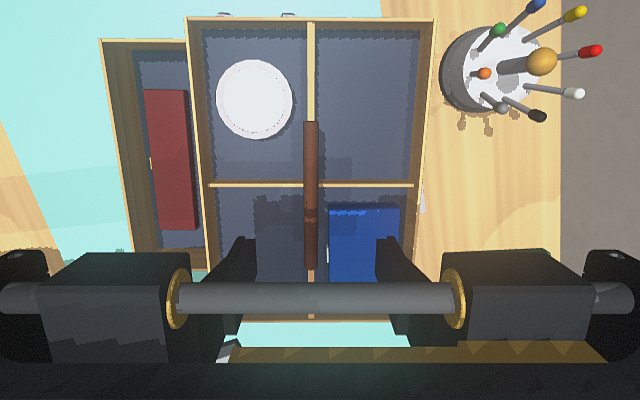

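The tray rests open, at (355,210) in the side view, with the arms leaning back and the pad reported in the near (right) bay. I'll check that by projection and plan the slanted vice grasp.

```bash
cat >> h.py <<'E'
from scipy.spatial.transform import Rotation as R
CY=-0.196; CC=np.array([.5095,.0172])
def case2w(p): 
    c,s=np.cos(CY),np.sin(CY); return np.array([CC[0]+c*p[0]-s*p[1],CC[1]+s*p[0]+c*p[1],p[2]])
def toolR(yaw,th):  # tool x towards -heading, tilt th towards heading
    h=np.array([np.cos(yaw),np.sin(yaw),0]);z=np.array([0,0,1.])
    tz=np.sin(th)*h-np.cos(th)*z; ty=np.cross(z,h); tx=np.cross(ty,tz)
    return np.stack([tx,ty,tz],1)
def goto(Rt,g,back=0):
    "grasp point g (world), print dp, rotvec from measured"
    s=robot.read_state();p=np.array(s["position"]);R0=R.from_euler("xyz",s["orientation"]).as_matrix()
    tcp=np.array(g)+Rt[:,2]*(.011-back)
    print("target tcp",np.round(tcp,4),"dp",np.round(tcp-p,4),"rot",np.round(R.from_matrix(Rt@R0.T).as_rotvec(),4))
    return tcp
def pose(): 
    s=robot.read_state();R0=R.from_euler("xyz",s["orientation"]).as_matrix();p=np.array(s["position"]);return p,R0
E
python3 - <<'E'
from h import *
np.set_printoptions(precision=4,suppress=True)
t=robot.get_image("side")
print("R pad",proj(t,case2w([.041,-.069,.007])),"L",proj(t,case2w([.041,.069,.007])),"see 321,261", "tfront",proj(t,case2w([.031,0,.139])))
im=cv2.cvtColor(t["color"],cv2.COLOR_RGB2BGR)
cv2.imwrite("pics/s3c.png",cv2.resize(im[170:290,255:405],None,fx=5,fy=5,interpolation=cv2.INTER_CUBIC))
s=robot.read_state();print(s["joints"])
vy=.148;vm=np.array([.4167,-.3013]);g=np.r_[vm-.022*np.array([np.cos(vy),np.sin(vy)]),.035]
goto(toolR(vy,.4),g,.13)
E
```

```text
R pad [319.8243 262.1544] L [324.2146 227.6872] see 321,261 tfront [317.8024 213.6237]
[-0.4791  0.2994  0.5814  1.3598 -0.1625  1.5307 -0.1077]
target tcp [ 0.3491 -0.3114  0.1446] dp [-0.29  -0.305 -0.172] rot [-0.3375 -0.3228  1.8859]
```

View pics/s3c.png

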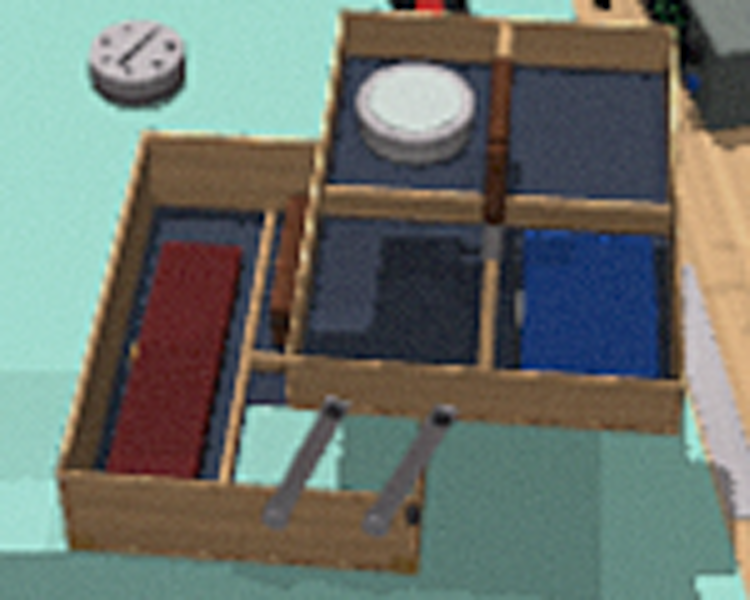

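The pad is in the right bay, and the projection agrees within about 1 px. Moving toward the vice while turning and tilting.

```bash
python3 -m inch '[{"dp":[-0.27,-0.305,-0.05],"rotation":[-0.3375,-0.3228,1.8859],"jaw":0},{"dp":[-0.27,-0.305,-0.05],"rotation":[-0.3375,-0.3228,1.8859],"jaw":0},{"dp":[-0.27,-0.305,-0.05],"rotation":[-0.3375,-0.3228,1.8859],"jaw":0},{"dp":[-0.27,-0.305,-0.05],"rotation":[-0.3375,-0.3228,1.8859],"jaw":0},{"dp":[-0.27,-0.305,-0.05],"rotation":[-0.3375,-0.3228,1.8859],"jaw":0},{"dp":[-0.27,-0.305,-0.05],"rotation":[-0.3375,-0.3228,1.8859],"jaw":0},{"dp":[-0.27,-0.305,-0.05],"rotation":[-0.3375,-0.3228,1.8859],"jaw":0},{"dp":[-0.27,-0.305,-0.05],"rotation":[-0.3375,-0.3228,1.8859],"jaw":0},{"dp":[-0.27,-0.305,-0.05],"rotation":[-0.3375,-0.3228,1.8859],"jaw":0},{"dp":[-0.27,-0.305,-0.05],"rotation":[-0.3375,-0.3228,1.8859],"jaw":0}]'
python3 - <<'E'
from h import *
np.set_printoptions(precision=4,suppress=True)
s=robot.read_state();print(s["joints"])
vy=.148;vm=np.array([.4167,-.3013]);g=np.r_[vm-.022*np.array([np.cos(vy),np.sin(vy)]),.035]
goto(toolR(vy,.4),g,.13)
E
```

```text
clock: 9.2
position: [0.3676, -0.313, 0.2672]
orientation: [3.047, 0.282, 2.672]
wrist_force: [0.2, 0.1, -0.6]
gripper_width: 0.0871
[ 0.2135 -0.294   0.4676  2.0001 -0.0222  1.149   1.8014]
target tcp [ 0.3491 -0.3114  0.1446] dp [-0.0185  0.0016 -0.1226] rot [-0.1088 -0.1034  0.5851]
```

```bash
python3 -m inch '[{"dp":[-0.0185,0.0016,-0.1],"rotation":[-0.1088,-0.1034,0.5851],"jaw":0},{"dp":[-0.0185,0.0016,-0.1226],"rotation":[-0.1088,-0.1034,0.5851],"jaw":0},{"dp":[-0.0185,0.0016,-0.1226],"rotation":[-0.1088,-0.1034,0.5851],"jaw":0},{"dp":[-0.0185,0.0016,-0.1226],"rotation":[-0.1088,-0.1034,0.5851],"jaw":0},{"dp":[-0.0185,0.0016,-0.1226],"rotation":[-0.1088,-0.1034,0.5851],"jaw":0},{"dp":[-0.0185,0.0016,-0.1226],"rotation":[-0.1088,-0.1034,0.5851],"jaw":0}]'
python3 - <<'E'
from h import *
np.set_printoptions(precision=4,suppress=True)
w=robot.get_image("wrist");save(w,"w4")
t=robot.get_image("side");save(t,"s4")
s=robot.read_state();print(s["joints"],s["position"],s["orientation"])
r=robot.landmark_of("vice_mid",w);print(r[:2])
if r: print(atz(w,r[0]["at"],.022))
vy=.148;vm=np.array([.4167,-.3013]);g=np.r_[vm-.022*np.array([np.cos(vy),np.sin(vy)]),.035]
goto(toolR(vy,.4),g,.0)
print(proj(w,[*vm,.022]))
h=np.array([np.cos(vy),np.sin(vy)]);n=np.array([-h[1],h[0]])
for a,b in [(-.031,.018),(-.031,-.018),(.047,.018),(.047,-.018)]: print(a,b,proj(w,[*(vm+a*h+b*n),.04]))
E
```

```text
clock: 9.8
position: [0.351, -0.3093, 0.1444]
orientation: [3.14, 0.399, -2.996]
wrist_force: [0.6, -0.2, 0.4]
gripper_width: 0.0871
[ 0.064  -0.2517  0.7874  2.2083 -0.2     0.9034  2.6798] [ 0.3518 -0.3089  0.1449] [ 3.1403  0.399  -2.9953]
[{'at': [313.3, 204.5], 'confidence': 0.78}]
[ 0.4182 -0.3007  0.022 ]
target tcp [ 0.3992 -0.3039  0.0249] dp [ 0.0474  0.005  -0.1201] rot [-0.0006 -0.0013  0.001 ]
[312.8483 203.1673]
-0.031 0.018 [335.3076 187.8871]
-0.031 -0.018 [289.7745 187.979 ]
0.047 0.018 [332.3259 253.9704]
0.047 -0.018 [293.799  254.0575]
```

View pics/w4.png

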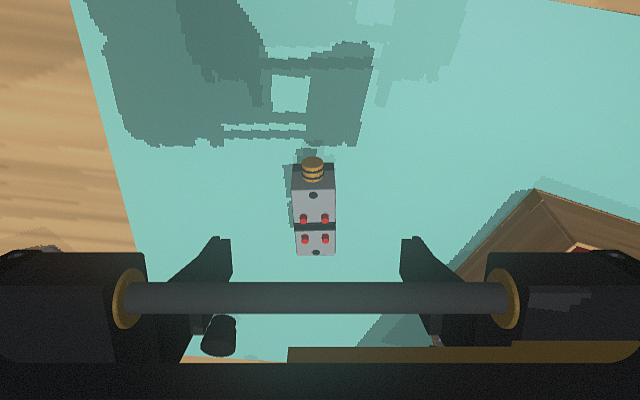

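View pics/s4.png

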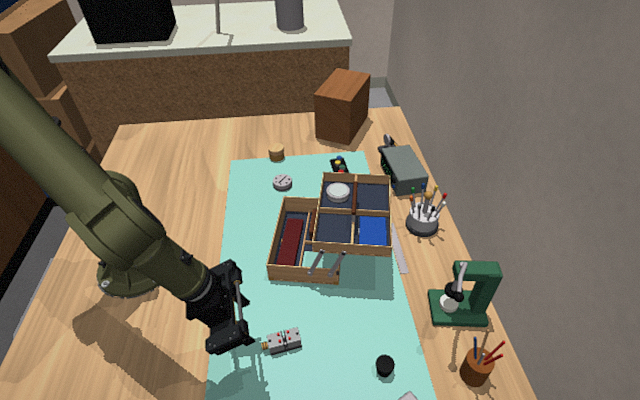

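Run:
```python
import cv2
im=cv2.imread("pics/w4.png");c=cv2.resize(im[145:265,270:360],None,fx=5,fy=5,interpolation=cv2.INTER_CUBIC);cv2.imwrite("pics/w4c.png",c)
```

```text
(no output)
```

View pics/w4c.png

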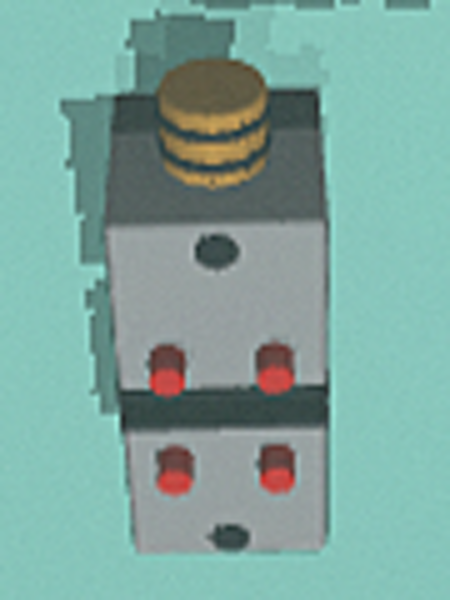

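Run:
```python
from h import *
np.set_printoptions(precision=4,suppress=True)
w=robot.get_image("wrist")
U=np.array([(107,222),(327,220),(325,550),(133,552)])/5+[270,145]
P=np.array([atz(w,u,.04)[:2] for u in U]);f=(P[0]+P[1])/2;b=(P[2]+P[3])/2;d=b-f
vy=np.arctan2(d[1],d[0]);print(np.linalg.norm(d),vy,np.linalg.norm(P[0]-P[1]),np.linalg.norm(P[2]-P[3]))
vm=(f+b)/2-.008*d/np.linalg.norm(d);print(vm)
h=d/np.linalg.norm(d);g=np.r_[vm-.022*h,.035]
goto(toolR(vy,.4),g,.0);goto(toolR(vy,.4),g,.05);print(robot.read_state()["clock"])
```

```text
0.07863607300304155 0.1730196355623855 0.034986776513199404 0.03609990285153679
[ 0.4193 -0.2992]
target tcp [ 0.4018 -0.3022  0.0249] dp [ 0.0501  0.0067 -0.1201] rot [-0.0003 -0.0014  0.0259]
target tcp [ 0.3827 -0.3056  0.0709] dp [ 0.0309  0.0034 -0.074 ] rot [-0.0003 -0.0014  0.0259]
10.0
```

```bash
python3 -m inch '[{"dp":[0.015,0.002,-0.037],"rotation":[0,0,0.012],"jaw":0.2},{"dp":[0.0305,0.004,-0.074],"rotation":[0,0,0.012],"jaw":0.2},{"dp":[0.0305,0.004,-0.074],"rotation":[0,0,0.012],"jaw":0.2},{"dp":[0.0305,0.004,-0.074],"rotation":[0,0,0.012],"jaw":0.2}]'
python3 - <<'E'
from h import *
np.set_printoptions(precision=4,suppress=True)
s=robot.read_state();print(s["joints"],s["position"],s["orientation"])
vy=.165;vm=np.array([.419,-.2995]);h=np.array([np.cos(vy),np.sin(vy)]);g=np.r_[vm-.022*h,.035]
goto(toolR(vy,.4),g,.0)
E
```

```text
clock: 10.4
position: [0.3819, -0.2933, 0.0745]
orientation: [-3.138, 0.395, -2.973]
wrist_force: [-0.4, 0.7, -0.4]
gripper_width: 0.0704
[-0.4366 -0.203   1.2355  2.2718 -0.2014  0.7208  2.6906] [ 0.3819 -0.2933  0.0745] [-3.1383  0.3948 -2.9727]
target tcp [ 0.4015 -0.3024  0.0249] dp [ 0.0196 -0.0091 -0.0496] rot [ 0.0038 -0.0046 -0.0026]
```

Joints 7 and 3 have run into their limits with this hand turn. I'll back out and turn the hand half a turn, which gives the same grasp with joint 7 far from its limit.

```bash
python3 -m inch '[{"dp":[-0.015,-0.006,0.04],"rotation":[0,0,0],"jaw":0.2},{"dp":[-0.02,-0.0116,0.08],"rotation":[0,0,0],"jaw":0.2},{"dp":[-0.02,-0.0116,0.1],"rotation":[0.576,0.096,-1.382],"jaw":0.2},{"dp":[-0.02,-0.0116,0.1],"rotation":[0.576,0.096,-1.382],"jaw":0.2},{"dp":[-0.02,-0.0116,0.1],"rotation":[0.576,0.096,-1.382],"jaw":0.2},{"dp":[-0.02,-0.0116,0.1],"rotation":[0.576,0.096,-1.382],"jaw":0.2},{"dp":[-0.02,-0.0116,0.1],"rotation":[0.576,0.096,-1.382],"jaw":0.2},{"dp":[-0.02,-0.0116,0.1],"rotation":[0.576,0.096,-1.382],"jaw":0.2},{"dp":[-0.02,-0.0116,0.1],"rotation":[0.576,0.096,-1.382],"jaw":0.2},{"dp":[-0.02,-0.0116,0.1],"rotation":[0.576,0.096,-1.382],"jaw":0.2}]'
cat >> h.py <<'E'
def toolB(yaw,th):
    M=toolR(yaw,th); return M*np.array([-1,-1,1])
E
python3 - <<'E'
from h import *
np.set_printoptions(precision=4,suppress=True)
s=robot.read_state();print(s["joints"],s["position"],s["orientation"])
vy=.165;vm=np.array([.419,-.2995]);h=np.array([np.cos(vy),np.sin(vy)]);g=np.r_[vm-.022*h,.035]
goto(toolB(vy,.4),g,.13)
E
```

```text
clock: 11.4
position: [0.3589, -0.3118, 0.176]
orientation: [2.773, 0.134, 2.067]
wrist_force: [0.4, 0.5, -0.6]
gripper_width: 0.0695
[ 0.214  -0.2275  0.6334  2.1472 -0.2361  0.9796  1.4827] [ 0.3589 -0.3118  0.176 ] [2.7729 0.1341 2.0667]
target tcp [ 0.3516 -0.3107  0.1446] dp [-0.0073  0.001  -0.0314] rot [ 0.7342  0.1155 -1.7778]
```

```bash
python3 -m inch '[{"dp":[-0.007,0.001,-0.01],"rotation":[0.7342,0.1155,-1.7778],"jaw":0.2},{"dp":[-0.007,0.001,-0.01],"rotation":[0.7342,0.1155,-1.7778],"jaw":0.2},{"dp":[-0.007,0.001,-0.01],"rotation":[0.7342,0.1155,-1.7778],"jaw":0.2},{"dp":[-0.007,0.001,-0.01],"rotation":[0.7342,0.1155,-1.7778],"jaw":0.2},{"dp":[-0.007,0.001,-0.01],"rotation":[0.7342,0.1155,-1.7778],"jaw":0.2},{"dp":[-0.007,0.001,-0.01],"rotation":[0.7342,0.1155,-1.7778],"jaw":0.2},{"dp":[-0.007,0.001,-0.01],"rotation":[0.7342,0.1155,-1.7778],"jaw":0.2},{"dp":[-0.007,0.001,-0.01],"rotation":[0.7342,0.1155,-1.7778],"jaw":0.2},{"dp":[-0.007,0.001,-0.01],"rotation":[0.7342,0.1155,-1.7778],"jaw":0.2},{"dp":[-0.007,0.001,-0.01],"rotation":[0.7342,0.1155,-1.7778],"jaw":0.2}]'
python3 - <<'E'
from h import *
np.set_printoptions(precision=4,suppress=True)
s=robot.read_state();print(s["joints"],s["position"],s["orientation"])
vy=.165;vm=np.array([.419,-.2995]);h=np.array([np.cos(vy),np.sin(vy)]);g=np.r_[vm-.022*h,.035]
goto(toolB(vy,.4),g,.13);goto(toolB(vy,.4),g,.09)
E
```

```text
clock: 12.4
position: [0.3519, -0.3107, 0.166]
orientation: [2.969, -0.362, 0.624]
wrist_force: [-1.2, -0.2, 0.1]
gripper_width: 0.0694
[ 0.4258 -0.1952  0.4653  2.167  -0.3147  0.9717  0.0688] [ 0.3519 -0.3107  0.166 ] [ 2.969  -0.3618  0.6238]
target tcp [ 0.3516 -0.3107  0.1446] dp [-0.0004  0.     -0.0214] rot [ 0.1636  0.0266 -0.3936]
target tcp [ 0.367  -0.3082  0.1078] dp [ 0.015   0.0026 -0.0583] rot [ 0.1636  0.0266 -0.3936]
```

```bash
python3 -m inch '[{"dp":[0.005,0.001,-0.02],"rotation":[0.1636,0.0266,-0.3936],"jaw":0.2},{"dp":[0.015,0.0026,-0.058],"rotation":[0.1636,0.0266,-0.3936],"jaw":0.2},{"dp":[0.015,0.0026,-0.058],"rotation":[0.1636,0.0266,-0.3936],"jaw":0.2},{"dp":[0.015,0.0026,-0.058],"rotation":[0.1636,0.0266,-0.3936],"jaw":0.2},{"dp":[0.015,0.0026,-0.058],"rotation":[0.1636,0.0266,-0.3936],"jaw":0.2}]'
python3 - <<'E'
from h import *
np.set_printoptions(precision=4,suppress=True)
w=robot.get_image("wrist");save(w,"w5")
s=robot.read_state();print(s["joints"],s["position"],s["orientation"])
r=robot.landmark_of("vice_mid",w);print(r[:2])
if r: print(atz(w,r[0]["at"],.022))
vy=.165;vm=np.array([.419,-.2995]);h=np.array([np.cos(vy),np.sin(vy)]);g=np.r_[vm-.022*h,.035]
goto(toolB(vy,.4),g,.0)
h=np.array([np.cos(vy),np.sin(vy)]);n=np.array([-h[1],h[0]])
for a,b in [(-.031,.018),(-.031,-.018),(.047,.018),(.047,-.018)]: print(a,b,proj(w,[*(vm+a*h+b*n),.04]))
im=cv2.imread("pics/w5.png");c=cv2.resize(im[150:350,220:420],None,fx=3,fy=3,interpolation=cv2.INTER_CUBIC);cv2.imwrite("pics/w5c.png",c)
E
```

```text
clock: 12.9
position: [0.3673, -0.3084, 0.1083]
orientation: [3.137, -0.401, 0.175]
wrist_force: [-0.2, -0.1, 1.1]
gripper_width: 0.0699
[ 0.4383 -0.0932  0.4493  2.2187 -0.4144  0.8452 -0.2542] [ 0.3674 -0.3085  0.1087] [ 3.1367 -0.4014  0.1754]
[{'at': [317.2, 185.4], 'confidence': 0.64}]
[ 0.4193 -0.3007  0.022 ]
target tcp [ 0.4015 -0.3024  0.0249] dp [ 0.034   0.006  -0.0839] rot [ 0.0041  0.0024 -0.0082]
-0.031 0.018 [289.5099 225.3187]
-0.031 -0.018 [341.0931 225.8374]
0.047 0.018 [291.4674 117.1069]
0.047 -0.018 [341.2891 117.6471]
```

View pics/w5.png

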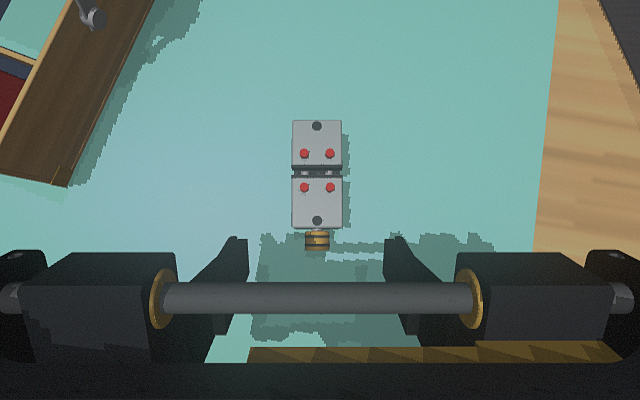

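The wrist view shows the vice straight ahead at columns 291–342, rows 120–228, about 2 mm nearer than estimated. Descending along the tool axis.

```bash
python3 -m inch '[{"dp":[0.012,0.002,-0.031],"rotation":[0.004,0.0024,-0.008],"jaw":0.2},{"dp":[0.024,0.004,-0.062],"rotation":[0.004,0.0024,-0.008],"jaw":0.2},{"dp":[0.032,0.0053,-0.0835],"rotation":[0.004,0.0024,-0.008],"jaw":0.2},{"dp":[0.032,0.0053,-0.0835],"rotation":[0.004,0.0024,-0.008],"jaw":0.2},{"dp":[0.032,0.0053,-0.0835],"rotation":[0.004,0.0024,-0.008],"jaw":0.2}]'
python3 - <<'E'
from h import *
np.set_printoptions(precision=4,suppress=True)
w=robot.get_image("wrist");save(w,"w6")
w=robot.get_image("side");save(w,"s6")
im=cv2.imread("pics/s6.png");c=cv2.resize(im[280:400,180:330],None,fx=5,fy=5,interpolation=cv2.INTER_CUBIC);cv2.imwrite("pics/s6c.png",c)
s=robot.read_state();print(s["joints"],s["position"],s["orientation"],s["wrist_force"])
vy=.165;vm=np.array([.4172,-.3003]);h=np.array([np.cos(vy),np.sin(vy)]);g=np.r_[vm-.022*h,.035]
goto(toolB(vy,.4),g,.0)
E
```

```text
clock: 13.5
position: [0.3993, -0.3027, 0.0249]
orientation: [-3.14, -0.399, 0.164]
wrist_force: [-0.6, 0.3, -0.5]
gripper_width: 0.0696
[ 0.4091  0.1013  0.4406  2.2499 -0.6319  0.677  -0.0887] [ 0.3998 -0.3035  0.026 ] [-3.1416 -0.4007  0.1637] [-0.1203 -0.5443  0.1719]
target tcp [ 0.3997 -0.3032  0.0249] dp [-0.      0.0002 -0.0011] rot [-0.0001  0.0007  0.0012]
```

View pics/w6.png

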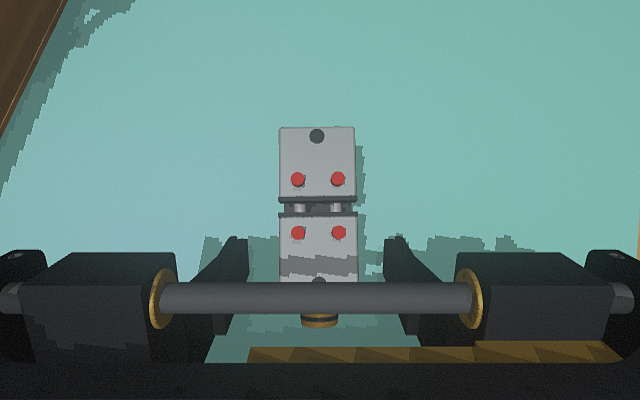

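View pics/s6c.png

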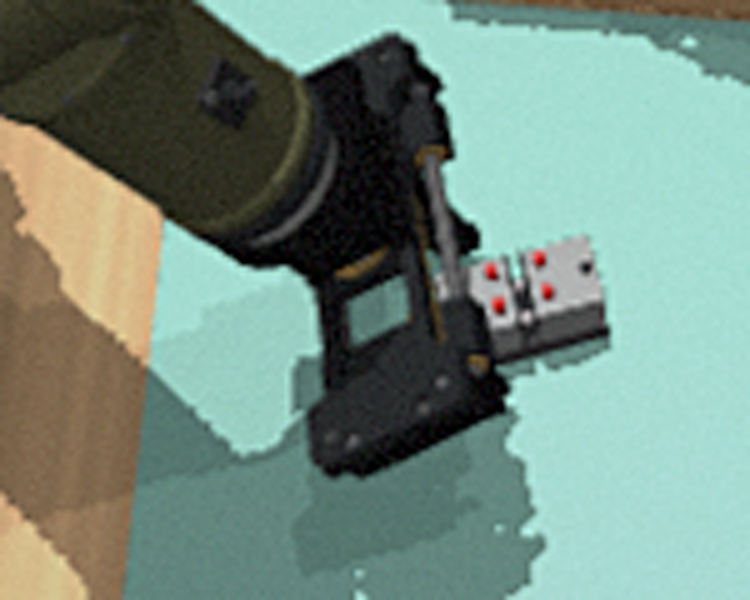

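The vice sits centred between the fingers and upright. Closing.

```bash
python3 -m inch '[{"dp":[0,0,0],"rotation":[0,0,0],"jaw":0.45},{"dp":[0,0,0],"rotation":[0,0,0],"jaw":0.55},{"dp":[0,0,0],"rotation":[0,0,0],"jaw":0.7},{"dp":[0,0,0],"rotation":[0,0,0],"jaw":1},{"dp":[0,0,0],"rotation":[0,0,0],"jaw":1},{"dp":[0,0,0],"rotation":[0,0,0],"jaw":1},{"dp":[0,0,0],"rotation":[0,0,0],"jaw":1}]'
```

```text
clock: 14.3
position: [0.3992, -0.3025, 0.0243]
orientation: [-3.14, -0.399, 0.163]
wrist_force: [-0.4, -0.9, 1.6]
gripper_width: 0.0357
```

```bash
python3 -m inch '[{"dp":[0,0,0.01],"rotation":[0,0,0],"jaw":1},{"dp":[0,0,0.04],"rotation":[0,0,0],"jaw":1},{"dp":[0,0,0.08],"rotation":[0,0,0],"jaw":1},{"dp":[0,0,0.12],"rotation":[0,0,0],"jaw":1},{"dp":[0,0,0.12],"rotation":[0,0,0],"jaw":1},{"dp":[0,0,0.12],"rotation":[0,0,0],"jaw":1}]'
python3 - <<'E'
from h import *
np.set_printoptions(precision=4,suppress=True)
w=robot.get_image("wrist");save(w,"w7")
w=robot.get_image("side");save(w,"s7")
im=cv2.imread("pics/s7.png");c=cv2.resize(im[230:380,180:330],None,fx=4,fy=4,interpolation=cv2.INTER_CUBIC);cv2.imwrite("pics/s7c.png",c)
s=robot.read_state();print(s["joints"],s["position"],s["orientation"],s["wrist_force"],s["ft_torque"])
Rt=toolB(CY,.4)
for c,u in [(-.04,.10),(-.04,.03),(.02,.03),(.038,.02),(.038,.007)]:
    goto(Rt,case2w([c-.0224,-.069,u+.0344]))
E
```

```text
clock: 14.9
position: [0.3989, -0.3018, 0.1441]
orientation: [-3.139, -0.399, 0.164]
wrist_force: [0.4, 1.1, -3.5]
gripper_width: 0.0355
[ 0.3781 -0.1047  0.4346  2.152  -0.368   0.8961 -0.3872] [ 0.3978 -0.3008  0.1418] [-3.1356 -0.3955  0.1626] [-0.4535  0.4313 -2.7856] [-0.1986  0.9533  0.0271]
target tcp [ 0.4391 -0.0392  0.1243] dp [ 0.0412  0.2616 -0.0175] rot [-0.0056 -0.0044 -0.3609]
target tcp [ 0.4391 -0.0392  0.0543] dp [ 0.0412  0.2616 -0.0875] rot [-0.0056 -0.0044 -0.3609]
target tcp [ 0.4979 -0.0508  0.0543] dp [ 0.1001  0.2499 -0.0875] rot [-0.0056 -0.0044 -0.3609]
target tcp [ 0.5156 -0.0544  0.0443] dp [ 0.1177  0.2464 -0.0975] rot [-0.0056 -0.0044 -0.3609]
target tcp [ 0.5156 -0.0544  0.0313] dp [ 0.1177  0.2464 -0.1105] rot [-0.0056 -0.0044 -0.3609]
```

View pics/w7.png

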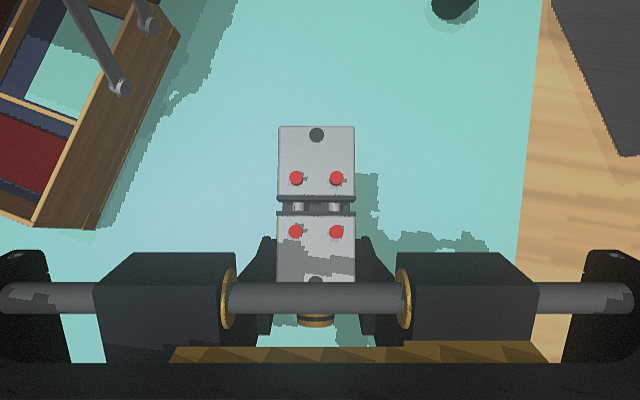

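View pics/s7c.png

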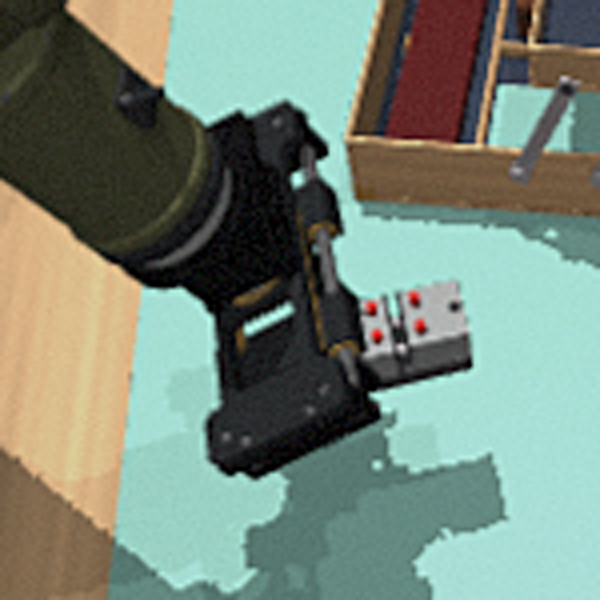

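The vice is held level and firmly, and the wrist view looks the same as before the lift. Moving over the front part of the box.

```bash
python3 -m inch '[{"dp":[0.004,0.03,0],"rotation":[0,0,-0.12],"jaw":1},{"dp":[0.01,0.07,0],"rotation":[0,0,-0.24],"jaw":1},{"dp":[0.018,0.11,0],"rotation":[0,0,-0.36],"jaw":1},{"dp":[0.024,0.15,-0.005],"rotation":[0,0,-0.36],"jaw":1},{"dp":[0.03,0.19,-0.01],"rotation":[0,0,-0.36],"jaw":1},{"dp":[0.036,0.23,-0.015],"rotation":[0,0,-0.36],"jaw":1},{"dp":[0.04,0.255,-0.02],"rotation":[0,0,-0.36],"jaw":1},{"dp":[0.04,0.263,-0.02],"rotation":[0,0,-0.36],"jaw":1},{"dp":[0.04,0.263,-0.02],"rotation":[0,0,-0.36],"jaw":1},{"dp":[0.04,0.263,-0.02],"rotation":[0,0,-0.36],"jaw":1}]'
python3 - <<'E'
from h import *
np.set_printoptions(precision=4,suppress=True)
w=robot.get_image("wrist");save(w,"w8")
w2=robot.get_image("side");save(w2,"s8")
im=cv2.imread("pics/s8.png");c=cv2.resize(im[170:290,220:400],None,fx=4,fy=4,interpolation=cv2.INTER_CUBIC);cv2.imwrite("pics/s8c.png",c)
s=robot.read_state();print(s["joints"],s["position"],s["orientation"],s["wrist_force"])
Rt=toolB(CY,.4)
goto(Rt,case2w([-.04-.0224,-.069,.1344]))
for c,u in [(-.04,.03),(.02,.03),(.038,.02),(.038,.007)]:
    goto(Rt,case2w([c-.0224,-.069,u+.0344]))
# pad corners + ridge predicted in wrist
for q in [(.093,-.031,.007),(.093,-.107,.007),(-.011,-.031,.007),(-.011,-.107,.007),(.031,-.14,.139),(.031,0,.139),(.031,-.14,.179),(-.1,-.14,.07),(-.1,0,.07),(-.016,-.136,.017),(-.016,0,.017)]: print(q,proj(w,case2w(q)))
E
```

```text
clock: 16.0
position: [0.4462, -0.0399, 0.1178]
orientation: [-3.141, -0.389, -0.197]
wrist_force: [0.6, -0.8, -2.7]
gripper_width: 0.0359
[ 0.1559 -0.2997 -0.17    2.3646  0.0476  0.6906 -1.8172] [ 0.4468 -0.0409  0.1187] [-3.1402 -0.3908 -0.1995] [-0.0895 -0.0848 -2.6046]
target tcp [ 0.4391 -0.0392  0.1243] dp [-0.0078  0.0017  0.0056] rot [-0.0031 -0.0087  0.003 ]
target tcp [ 0.4391 -0.0392  0.0543] dp [-0.0078  0.0017 -0.0644] rot [-0.0031 -0.0087  0.003 ]
target tcp [ 0.4979 -0.0508  0.0543] dp [ 0.0511 -0.01   -0.0644] rot [-0.0031 -0.0087  0.003 ]
target tcp [ 0.5156 -0.0544  0.0443] dp [ 0.0688 -0.0135 -0.0744] rot [-0.0031 -0.0087  0.003 ]
target tcp [ 0.5156 -0.0544  0.0313] dp [ 0.0688 -0.0135 -0.0874] rot [-0.0031 -0.0087  0.003 ]
(0.093, -0.031, 0.007) [272.7219  81.7381]
(0.093, -0.107, 0.007) [361.7037  81.7323]
(-0.011, -0.031, 0.007) [271.1206 203.0283]
(-0.011, -0.107, 0.007) [363.26   203.0763]
(0.031, -0.14, 0.139) [473.76    86.4425]
(0.031, 0, 0.139) [167.1012  86.4554]
(0.031, -0.14, 0.179) [527.025   36.9347]
(-0.1, -0.14, 0.07) [432.3617 337.7942]
(-0.1, 0, 0.07) [205.9564 337.5292]
(-0.016, -0.136, 0.017) [401.5693 208.2817]
(-0.016, 0, 0.017) [230.4231 208.1882]
```

View pics/w8.png

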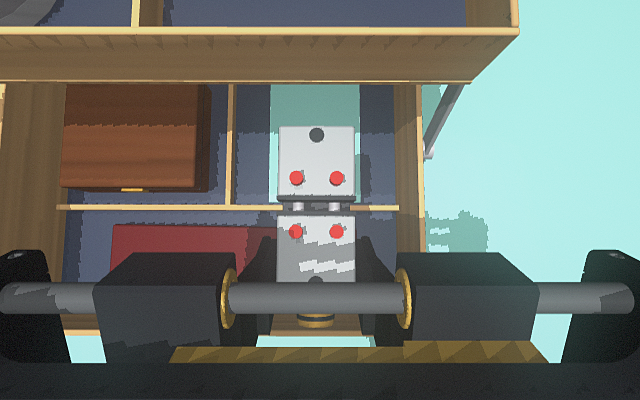

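View pics/s8c.png

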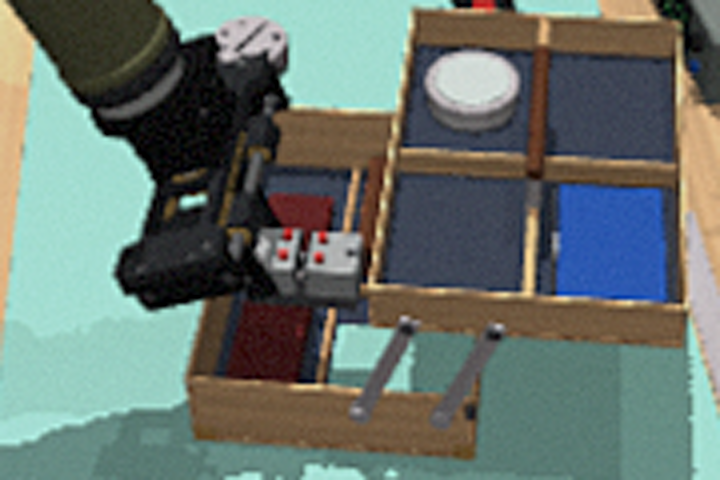

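The wrist view matches the projected case within 1–2 px: ridge at row 207, tray edge at row 84, pad left edge at column 270. Joint 2 is at its limit at this height, and lowering will relieve it. Descending straight down in front of the tray.

```bash
python3 -m inch '[{"dp":[-0.003,0.001,-0.015],"rotation":[0,0,0],"jaw":1},{"dp":[-0.003,0.001,-0.03],"rotation":[0,0,0],"jaw":1},{"dp":[-0.003,0.001,-0.045],"rotation":[0,0,0],"jaw":1},{"dp":[-0.003,0.001,-0.055],"rotation":[0,0,0],"jaw":1},{"dp":[-0.003,0.001,-0.055],"rotation":[0,0,0],"jaw":1}]'
python3 - <<'E'
from h import *
np.set_printoptions(precision=4,suppress=True)
s=robot.read_state();print(s["joints"],s["position"],s["orientation"],s["wrist_force"])
Rt=toolB(CY,.4)
for c,u in [(-.04,.03),(.02,.03),(.038,.02),(.038,.007)]:
    goto(Rt,case2w([c-.0224,-.069,u+.0344]))
E
```

```text
clock: 16.6
position: [0.443, -0.0397, 0.0628]
orientation: [-3.141, -0.389, -0.199]
wrist_force: [0.6, -0.5, -2.1]
gripper_width: 0.0352
[ 0.1757 -0.2121 -0.2031  2.43    0.0843  0.5415 -1.8649] [ 0.443  -0.0397  0.0628] [-3.1408 -0.3891 -0.1991] [ 0.6433 -0.5298 -2.0848]
target tcp [ 0.4391 -0.0392  0.0543] dp [-0.0039  0.0005 -0.0085] rot [-0.0028 -0.0106  0.0028]
target tcp [ 0.4979 -0.0508  0.0543] dp [ 0.0549 -0.0112 -0.0085] rot [-0.0028 -0.0106  0.0028]
target tcp [ 0.5156 -0.0544  0.0443] dp [ 0.0726 -0.0147 -0.0185] rot [-0.0028 -0.0106  0.0028]
target tcp [ 0.5156 -0.0544  0.0313] dp [ 0.0726 -0.0147 -0.0315] rot [-0.0028 -0.0106  0.0028]
```

```bash
python3 -m inch '[{"dp":[0.01,-0.002,-0.004],"rotation":[-0.001,-0.004,0.001],"jaw":1},{"dp":[0.025,-0.005,-0.006],"rotation":[-0.003,-0.0106,0.003],"jaw":1},{"dp":[0.04,-0.008,-0.008],"rotation":[-0.003,-0.0106,0.003],"jaw":1},{"dp":[0.055,-0.0112,-0.0085],"rotation":[-0.003,-0.0106,0.003],"jaw":1},{"dp":[0.055,-0.0112,-0.0085],"rotation":[-0.003,-0.0106,0.003],"jaw":1},{"dp":[0.055,-0.0112,-0.0085],"rotation":[-0.003,-0.0106,0.003],"jaw":1}]'
python3 - <<'E'
from h import *
np.set_printoptions(precision=4,suppress=True)
w=robot.get_image("wrist");save(w,"w9")
w2=robot.get_image("side");save(w2,"s9")
im=cv2.imread("pics/s9.png");c=cv2.resize(im[170:290,220:400],None,fx=4,fy=4,interpolation=cv2.INTER_CUBIC);cv2.imwrite("pics/s9c.png",c)
s=robot.read_state();print(s["joints"],s["position"],s["orientation"],s["wrist_force"])
Rt=toolB(CY,.4)
for c,u in [(.038,.02),(.038,.007)]:
    goto(Rt,case2w([c-.0224,-.069,u+.0344]))
for q in [(.093,-.031,.007),(.093,-.107,.007),(-.011,-.031,.007),(-.011,-.107,.007),(.031,-.14,.139),(.031,0,.139),(-.016,-.136,.017),(-.016,0,.017)]: print(q,proj(w,case2w(q)))
E
```

```text
clock: 17.2
position: [0.4995, -0.0502, 0.0563]
orientation: [-3.141, -0.404, -0.194]
wrist_force: [0.2, 0.6, -3.5]
gripper_width: 0.0359
[ 0.1949 -0.068  -0.2     2.3326  0.14    0.484  -1.883 ] [ 0.4988 -0.05    0.056 ] [ 3.1416 -0.4032 -0.1938] [-0.1701  0.3964 -2.8015]
target tcp [ 0.5156 -0.0544  0.0443] dp [ 0.0168 -0.0044 -0.0117] rot [ 0.0006  0.0031 -0.0022]
target tcp [ 0.5156 -0.0544  0.0313] dp [ 0.0168 -0.0044 -0.0247] rot [ 0.0006  0.0031 -0.0022]
(0.093, -0.031, 0.007) [260.9824 121.6661]
(0.093, -0.107, 0.007) [375.2213 121.9385]
(-0.011, -0.031, 0.007) [257.6249 281.1148]
(-0.011, -0.107, 0.007) [377.9365 281.4721]
(0.031, -0.14, 0.139) [588.3163 182.4985]
(0.031, 0, 0.139) [ 61.4156 181.1261]
(-0.016, -0.136, 0.017) [429.3085 292.1799]
(-0.016, 0, 0.017) [203.1443 291.4994]
```

View pics/w9.png

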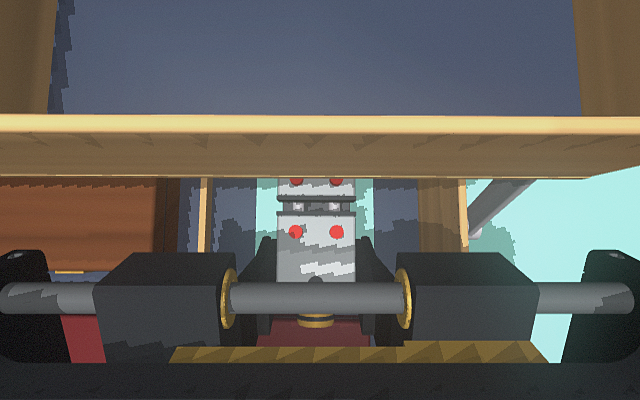

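View pics/s9c.png

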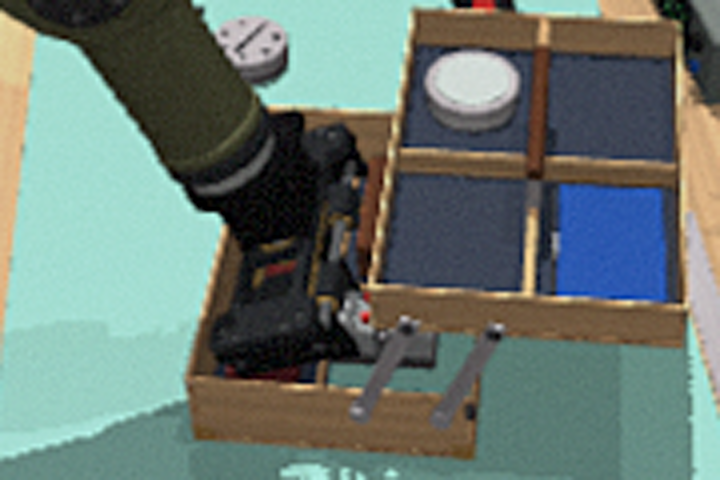

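The vice is level under the tray edge, centred on the pad (pad columns 255–375, vice centre 316). Continuing back and down.

```bash
python3 -m inch '[{"dp":[0.006,-0.0013,-0.003],"rotation":[0,0.002,0],"jaw":1},{"dp":[0.012,-0.0025,-0.008],"rotation":[0,0.003,0],"jaw":1},{"dp":[0.0168,-0.0036,-0.012],"rotation":[0,0.003,0],"jaw":1},{"dp":[0.0168,-0.0036,-0.012],"rotation":[0,0.003,0],"jaw":1},{"dp":[0.0168,-0.0036,-0.017],"rotation":[0,0.003,0],"jaw":1},{"dp":[0.0168,-0.0036,-0.02],"rotation":[0,0.003,0],"jaw":1},{"dp":[0.0168,-0.0036,-0.02],"rotation":[0,0.003,0],"jaw":1}]'
python3 - <<'E'
from h import *
np.set_printoptions(precision=4,suppress=True)
s=robot.read_state();print(s["joints"],s["position"],s["orientation"],s["wrist_force"])
Rt=toolB(CY,.4)
for c,u in [(.038,.007)]:
    goto(Rt,case2w([c-.0224,-.069,u+.0344]))
w2=robot.get_image("side");save(w2,"s10")
w2=robot.get_image("wrist");save(w2,"w10")
im=cv2.imread("pics/s10.png");c=cv2.resize(im[170:290,220:400],None,fx=4,fy=4,interpolation=cv2.INTER_CUBIC);cv2.imwrite("pics/s10c.png",c)
E
```

```text
clock: 18.0
position: [0.5155, -0.0533, 0.0352]
orientation: [3.141, -0.399, -0.193]
wrist_force: [-0.8, -1.1, -3.1]
gripper_width: 0.0356
[ 0.1973  0.0122 -0.1982  2.3088  0.1855  0.4349 -1.9174] [ 0.5155 -0.0533  0.0352] [ 3.141  -0.3992 -0.193 ] [-0.8217 -1.06   -3.0842]
target tcp [ 0.5156 -0.0544  0.0313] dp [ 0.     -0.001  -0.0039] rot [ 0.0004 -0.0009 -0.0028]
```

View pics/s10c.png

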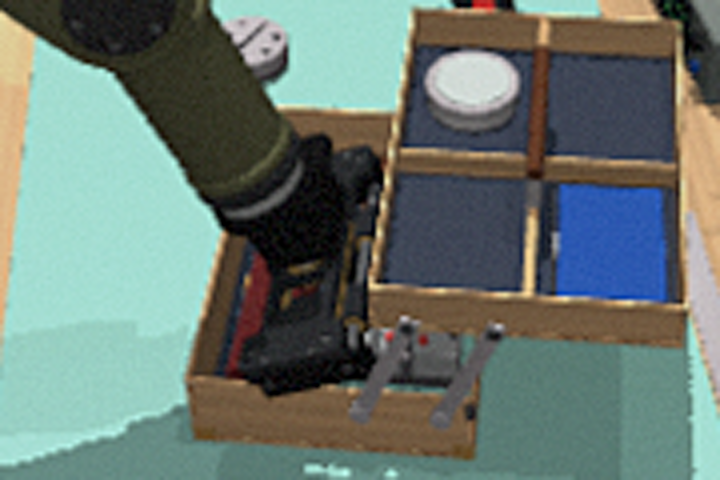

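View pics/w10.png

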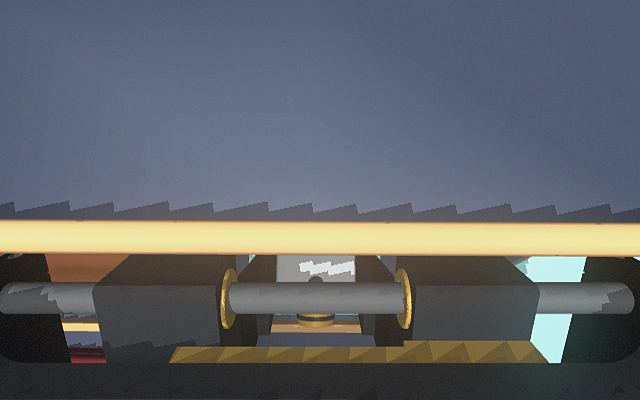

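```bash
python3 -m inch '[{"dp":[0,-0.001,-0.0015],"rotation":[0,0,-0.003],"jaw":1},{"dp":[0,-0.001,-0.003],"rotation":[0,0,-0.003],"jaw":1},{"dp":[0,-0.001,-0.004],"rotation":[0,0,-0.003],"jaw":1},{"dp":[0,-0.001,-0.004],"rotation":[0,0,-0.003],"jaw":1}]'
```

```text
clock: 18.5
position: [0.5162, -0.0544, 0.0319]
orientation: [3.141, -0.401, -0.196]
wrist_force: [0.3, 1.2, -2.2]
gripper_width: 0.0357
```

```bash
python3 -m inch '[{"dp":[0,0,-0.0005],"rotation":[0,0,0],"jaw":1},{"dp":[0,0,-0.001],"rotation":[0,0,0],"jaw":1},{"dp":[0,0,-0.001],"rotation":[0,0,0],"jaw":1}]'
```

```text
clock: 18.8
position: [0.5166, -0.0544, 0.0314]
orientation: [3.141, -0.401, -0.196]
wrist_force: [-0.9, -0.4, -2.2]
gripper_width: 0.0357
```

```bash
python3 -m inch '[{"dp":[0,0,-0.0005],"rotation":[0,0,0],"jaw":1},{"dp":[0,0,-0.001],"rotation":[0,0,0],"jaw":1},{"dp":[0,0,-0.001],"rotation":[0,0,0],"jaw":1}]'
```

```text
clock: 19.1
position: [0.5174, -0.0544, 0.0313]
orientation: [3.141, -0.403, -0.196]
wrist_force: [-4.3, 0.2, 6.5]
gripper_width: 0.0359
```

Contact is made at about 9 N over the carried weight. Releasing.

```bash
python3 -m inch '[{"dp":[0,0,0.0003],"rotation":[0,0,0],"jaw":0.6},{"dp":[0,0,0.0005],"rotation":[0,0,0],"jaw":0.55},{"dp":[0,0,0.0005],"rotation":[0,0,0],"jaw":0.5},{"dp":[0,0,0.0005],"rotation":[0,0,0],"jaw":0.45},{"dp":[0,0,0.0005],"rotation":[0,0,0],"jaw":0.42},{"dp":[0,0,0.0005],"rotation":[0,0,0],"jaw":0.42}]'
python3 - <<'E'
from h import *
w2=robot.get_image("side");save(w2,"s11")
w2=robot.get_image("wrist");save(w2,"w11")
im=cv2.imread("pics/s11.png");c=cv2.resize(im[200:280,260:380],None,fx=6,fy=6,interpolation=cv2.INTER_CUBIC);cv2.imwrite("pics/s11c.png",c)
E
```

```text
clock: 19.7
position: [0.5164, -0.0543, 0.0305]
orientation: [3.141, -0.401, -0.196]
wrist_force: [0.1, -0.1, -0.5]
gripper_width: 0.0496
```

View pics/s11c.png

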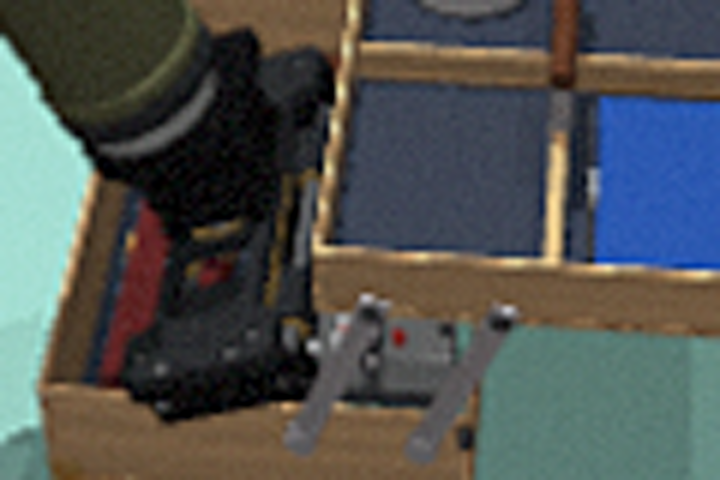

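View pics/w11.png

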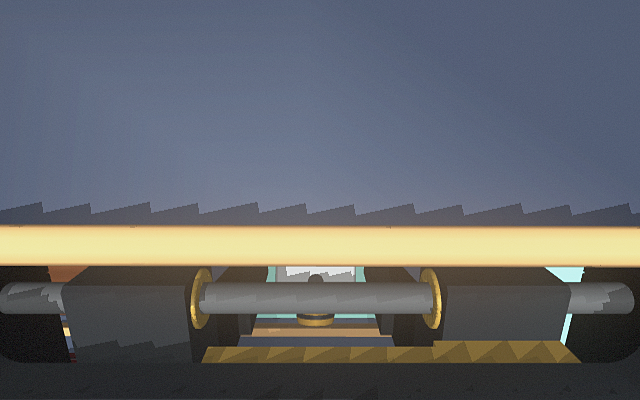

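```bash
python3 -m inch '[{"dp":[-0.004,0.0008,0.009],"rotation":[0,0,0],"jaw":0.42},{"dp":[-0.0095,0.0019,0.023],"rotation":[0,0,0],"jaw":0.42},{"dp":[-0.019,0.0038,0.046],"rotation":[0,0,0],"jaw":0.42},{"dp":[-0.0285,0.0057,0.069],"rotation":[0,0,0],"jaw":0.42},{"dp":[-0.031,0.006,0.075],"rotation":[0,0,0],"jaw":0.42},{"dp":[-0.031,0.006,0.075],"rotation":[0,0,0],"jaw":0.42}]'
python3 - <<'E'
from h import *
np.set_printoptions(precision=4,suppress=True)
s=robot.read_state();print(s["joints"],s["position"],s["orientation"],s["wrist_force"])
w=robot.get_image("wrist");save(w,"w12")
for n in ["vice_mid","pad_mid"]:
    r=robot.landmark_of(n,w);print(n,r[:1])
    if r:
        X=atz(w,r[0]["at"],.029 if n[0]=="v" else .007);d=X[:2]-CC;c,s_=np.cos(CY),np.sin(CY);print(X,"case",c*d[0]+s_*d[1],-s_*d[0]+c*d[1])
im=cv2.imread("pics/w12.png")
# predicted vice outline at c=.038
for q in [(-.009,-.069,.027),(.007,-.051,.047),(.007,-.087,.047),(.043,-.051,.047),(.043,-.087,.047)]:
    print(q,proj(w,case2w(q)))
E
```

```text
clock: 20.4
position: [0.4861, -0.0484, 0.1072]
orientation: [3.141, -0.404, -0.196]
wrist_force: [-0.9, 0.7, -0.0]
gripper_width: 0.0506
[ 0.192  -0.188  -0.192   2.3114  0.0736  0.6195 -1.8222] [ 0.4861 -0.0484  0.1072] [ 3.1415 -0.4042 -0.1962] [-0.8524  0.7362 -0.032 ]
vice_mid [{'at': [317.4, 184.7], 'confidence': 0.55}]
[ 0.5369 -0.0593  0.029 ] case 0.0417534072862809 -0.06973827570574093
pad_mid []
(-0.009, -0.069, 0.027) [316.3497 254.3094]
(0.007, -0.051, 0.047) [289.6827 231.6108]
(0.007, -0.087, 0.047) [343.1606 231.658 ]
(0.043, -0.051, 0.047) [290.1705 178.8286]
(0.043, -0.087, 0.047) [342.7349 178.8698]
```

View pics/w12.png

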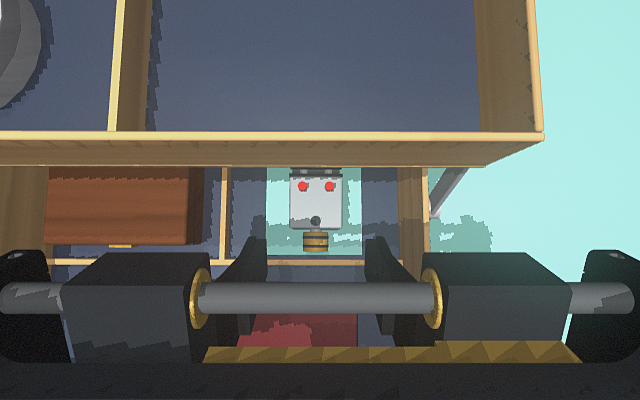

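The vice stands upright on the teal pad, aligned with it, plate front edge at row 229, which puts its middle about 39 mm behind the case centre. Working out the move back to the handle.

Run:
```python
from h import *
np.set_printoptions(precision=4,suppress=True)
p,R0=pose()
Rt=R.from_euler("xyz",[np.pi,0,1.375]).as_matrix()
print(R.from_matrix(Rt@R0.T).as_rotvec(), np.array([.6392,-.0066,.31])-p)
```

```text
[-0.2458  0.3686  1.5485] [0.1544 0.0418 0.2054]
```

```bash
python3 -m inch '[{"dp":[-0.01,0.002,0.035],"rotation":[0,0,0],"jaw":0.42},{"dp":[-0.01,0.002,0.07],"rotation":[0,0,0],"jaw":0.42},{"dp":[0,0,0.11],"rotation":[-0.2458,0.3686,1.5485],"jaw":0.42},{"dp":[0.02,0.005,0.15],"rotation":[-0.2458,0.3686,1.5485],"jaw":0.42},{"dp":[0.04,0.01,0.19],"rotation":[-0.2458,0.3686,1.5485],"jaw":0.42},{"dp":[0.08,0.02,0.205],"rotation":[-0.2458,0.3686,1.5485],"jaw":0.42},{"dp":[0.12,0.03,0.205],"rotation":[-0.2458,0.3686,1.5485],"jaw":0.42},{"dp":[0.1544,0.0418,0.205],"rotation":[-0.2458,0.3686,1.5485],"jaw":0.42},{"dp":[0.1544,0.0418,0.205],"rotation":[-0.2458,0.3686,1.5485],"jaw":0.42},{"dp":[0.1544,0.0418,0.205],"rotation":[-0.2458,0.3686,1.5485],"jaw":0.42}]'
python3 - <<'E'
from h import *
np.set_printoptions(precision=4,suppress=True)
p,R0=pose()
Rt=R.from_euler("xyz",[np.pi,0,1.375]).as_matrix()
print(p,R.from_matrix(Rt@R0.T).as_rotvec(), np.array([.6392,-.0066,.30])-p,robot.read_state()["joints"])
w=robot.get_image("side");save(w,"s13")
E
```

```text
clock: 21.55
position: [0.6406, -0.0063, 0.3071]
orientation: [3.084, -0.091, 0.989]
wrist_force: [0.8, 0.1, 0.2]
gripper_width: 0.0501
[ 0.6406 -0.0063  0.3071] [-0.0626  0.0882  0.3884] [-0.0014 -0.0003 -0.0071] [ 0.0453  0.2037 -0.0624  1.449  -0.0304  1.3907 -0.5958]
```

View pics/s13.png

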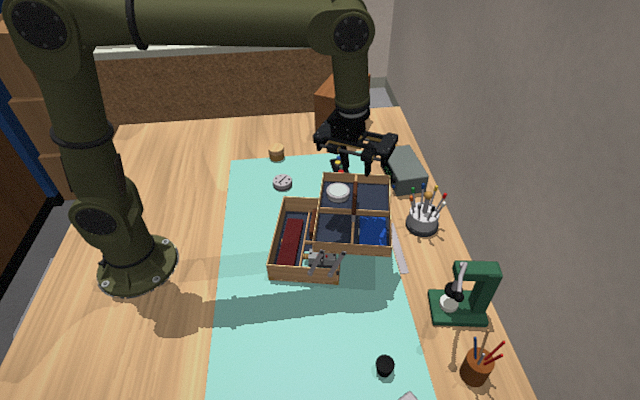

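The tray is still open with its contents in place and the vice in the bay. Finishing the turn and checking the handle.

```bash
python3 -m inch '[{"dp":[-0.001,0,-0.007],"rotation":[-0.0626,0.0882,0.3884],"jaw":0.42},{"dp":[-0.001,0,-0.007],"rotation":[-0.0626,0.0882,0.3884],"jaw":0.42},{"dp":[-0.001,0,-0.007],"rotation":[-0.0626,0.0882,0.3884],"jaw":0.42},{"dp":[-0.001,0,-0.007],"rotation":[-0.0626,0.0882,0.3884],"jaw":0.42},{"dp":[-0.001,0,-0.007],"rotation":[-0.0626,0.0882,0.3884],"jaw":0.42}]'
python3 - <<'E'
from h import *
np.set_printoptions(precision=4,suppress=True)
p,R0=pose();print(p)
w=robot.get_image("wrist");save(w,"w14")
r=robot.landmark_of("handle",w);print(r[:1]); print(atz(w,r[0]["at"],.209) if r else 0)
a=case2w([.131-.0,.062,.215]);b=case2w([.131,-.062,.215]);print(proj(w,a),proj(w,b))
p,R0=pose();print(p,robot.read_state()["orientation"])
E
```

```text
clock: 22.1
position: [0.6387, -0.0067, 0.3024]
orientation: [3.137, -0.004, 1.365]
wrist_force: [0.1, 0.4, -0.1]
gripper_width: 0.0506
[ 0.6387 -0.0067  0.3024]
[{'at': [314.7, 204.3], 'confidence': 0.96}]
[ 0.6396 -0.0053  0.209 ]
[312.5457 125.4276] [314.2932 285.5055]
[ 0.6386 -0.007   0.3032] [ 3.1362 -0.0036  1.3657]
```

View pics/w14.png

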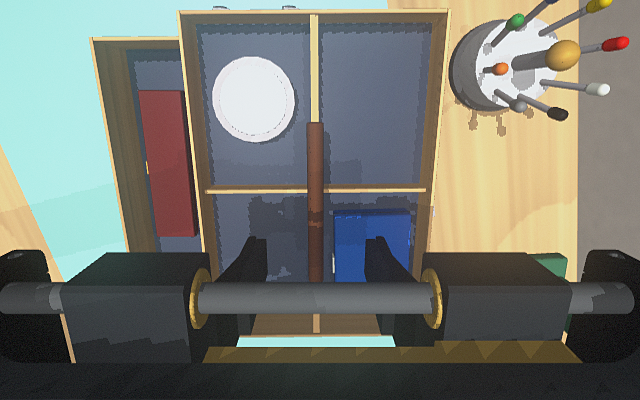

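```bash
python3 -m inch '[{"dp":[0.0005,0,-0.045],"rotation":[0,0.004,0.008],"jaw":0.42},{"dp":[0.0005,0,-0.075],"rotation":[0,0.004,0.008],"jaw":0.42},{"dp":[0.0005,0,-0.095],"rotation":[0,0.004,0.008],"jaw":0.42},{"dp":[0.0005,0,-0.105],"rotation":[0,0.004,0.008],"jaw":0.42},{"dp":[0.0005,0,-0.105],"rotation":[0,0.004,0.008],"jaw":0.42},{"dp":[0.0005,0,-0.105],"rotation":[0,0.004,0.008],"jaw":0.7},{"dp":[0.0005,0,-0.105],"rotation":[0,0.004,0.008],"jaw":1},{"dp":[0.0005,0,-0.105],"rotation":[0,0.004,0.008],"jaw":1},{"dp":[0.0005,0,-0.105],"rotation":[0,0.004,0.008],"jaw":1},{"dp":[0.0005,0,-0.105],"rotation":[0,0.004,0.008],"jaw":1}]'
```

```text
clock: 23.2
position: [0.6395, -0.0066, 0.1991]
orientation: [3.139, -0.003, 1.377]
wrist_force: [-0.1, 0.1, 0.2]
gripper_width: 0.0187
```

```bash
python3 -m inch '[{"dp":[0,0,-0.001],"rotation":[0,0,0],"jaw":1},{"dp":[0,0,-0.001],"rotation":[0,0,0],"jaw":1},{"dp":[0,0,-0.001],"rotation":[0,0,0],"jaw":1},{"dp":[0,0,-0.001],"rotation":[0,0,0],"jaw":1}]'
python3 - <<'E'
import numpy as np
def S(q):
    a=.2527+q; b=.0968-.1*np.cos(a); u=.1*np.sin(a)-.025
    return np.array([b*.981,-b*.195,u])
for k,(q0,qs) in enumerate([(1.67,[1.64,1.6,1.55,1.5,1.44,1.38,1.32,1.26,1.2,1.14]),(1.14,[1.08,1.02,.96,.9,.84,.78,.72,.66,.6,.54]),(.54,[.5,.46,.42,.38,.34,.3,.26,.22,.19,.16]),(.16,[.13,.11,.09,.07,.05,.035,.02,.01,0])]):
    print(q0)
    print(",".join('{"dp":[%.4f,%.4f,%.4f],"rotation":[0,0,0],"jaw":1}'%tuple(S(q)-S(q0)) for q in qs))
E
```

```text
clock: 23.6
position: [0.6391, -0.0064, 0.1982]
orientation: [3.14, -0.003, 1.377]
wrist_force: [-2.5, -0.4, 5.9]
gripper_width: 0.0113
1.67
{"dp":[-0.0028,0.0006,0.0010],"rotation":[0,0,0],"jaw":1},{"dp":[-0.0065,0.0013,0.0022],"rotation":[0,0,0],"jaw":1},{"dp":[-0.0113,0.0022,0.0035],"rotation":[0,0,0],"jaw":1},{"dp":[-0.0161,0.0032,0.0045],"rotation":[0,0,0],"jaw":1},{"dp":[-0.0219,0.0044,0.0054],"rotation":[0,0,0],"jaw":1},{"dp":[-0.0277,0.0055,0.0059],"rotation":[0,0,0],"jaw":1},{"dp":[-0.0336,0.0067,0.0061],"rotation":[0,0,0],"jaw":1},{"dp":[-0.0395,0.0079,0.0060],"rotation":[0,0,0],"jaw":1},{"dp":[-0.0454,0.0090,0.0054],"rotation":[0,0,0],"jaw":1},{"dp":[-0.0512,0.0102,0.0045],"rotation":[0,0,0],"jaw":1}
1.14
{"dp":[-0.0058,0.0011,-0.0012],"rotation":[0,0,0],"jaw":1},{"dp":[-0.0114,0.0023,-0.0028],"rotation":[0,0,0],"jaw":1},{"dp":[-0.0170,0.0034,-0.0048],"rotation":[0,0,0],"jaw":1},{"dp":[-0.0225,0.0045,-0.0070],"rotation":[0,0,0],"jaw":1},{"dp":[-0.0278,0.0055,-0.0096],"rotation":[0,0,0],"jaw":1},{"dp":[-0.0329,0.0065,-0.0125],"rotation":[0,0,0],"jaw":1},{"dp":[-0.0379,0.007
[... 646 characters left out ...]
85,0.0037,-0.0257],"rotation":[0,0,0],"jaw":1},{"dp":[-0.0198,0.0039,-0.0284],"rotation":[0,0,0],"jaw":1},{"dp":[-0.0210,0.0042,-0.0311],"rotation":[0,0,0],"jaw":1}
0.16
{"dp":[-0.0011,0.0002,-0.0028],"rotation":[0,0,0],"jaw":1},{"dp":[-0.0019,0.0004,-0.0046],"rotation":[0,0,0],"jaw":1},{"dp":[-0.0025,0.0005,-0.0065],"rotation":[0,0,0],"jaw":1},{"dp":[-0.0032,0.0006,-0.0084],"rotation":[0,0,0],"jaw":1},{"dp":[-0.0038,0.0008,-0.0103],"rotation":[0,0,0],"jaw":1},{"dp":[-0.0042,0.0008,-0.0117],"rotation":[0,0,0],"jaw":1},{"dp":[-0.0046,0.0009,-0.0132],"rotation":[0,0,0],"jaw":1},{"dp":[-0.0049,0.0010,-0.0141],"rotation":[0,0,0],"jaw":1},{"dp":[-0.0051,0.0010,-0.0151],"rotation":[0,0,0],"jaw":1}
```

Handle gripped. Lowering along the arc.

```bash
python3 -m inch '[{"dp":[-0.0028,0.0006,0.001],"rotation":[0,0,0],"jaw":1},{"dp":[-0.0065,0.0013,0.0022],"rotation":[0,0,0],"jaw":1},{"dp":[-0.0113,0.0022,0.0035],"rotation":[0,0,0],"jaw":1},{"dp":[-0.0161,0.0032,0.0045],"rotation":[0,0,0],"jaw":1},{"dp":[-0.0219,0.0044,0.0054],"rotation":[0,0,0],"jaw":1},{"dp":[-0.0277,0.0055,0.0059],"rotation":[0,0,0],"jaw":1},{"dp":[-0.0336,0.0067,0.0061],"rotation":[0,0,0],"jaw":1},{"dp":[-0.0395,0.0079,0.006],"rotation":[0,0,0],"jaw":1},{"dp":[-0.0454,0.009,0.0054],"rotation":[0,0,0],"jaw":1},{"dp":[-0.0512,0.0102,0.0045],"rotation":[0,0,0],"jaw":1}]'
```

```text
clock: 24.6
position: [0.5867, 0.0041, 0.2023]
orientation: [-3.141, -0.003, 1.377]
wrist_force: [-2.1, 1.0, 5.0]
gripper_width: 0.0109
```

```bash
python3 -m inch '[{"dp":[-0.0058,0.0011,-0.0012],"rotation":[0,0,0],"jaw":1},{"dp":[-0.0114,0.0023,-0.0028],"rotation":[0,0,0],"jaw":1},{"dp":[-0.017,0.0034,-0.0048],"rotation":[0,0,0],"jaw":1},{"dp":[-0.0225,0.0045,-0.007],"rotation":[0,0,0],"jaw":1},{"dp":[-0.0278,0.0055,-0.0096],"rotation":[0,0,0],"jaw":1},{"dp":[-0.0329,0.0065,-0.0125],"rotation":[0,0,0],"jaw":1},{"dp":[-0.0379,0.0075,-0.0158],"rotation":[0,0,0],"jaw":1},{"dp":[-0.0426,0.0085,-0.0193],"rotation":[0,0,0],"jaw":1},{"dp":[-0.0472,0.0094,-0.0231],"rotation":[0,0,0],"jaw":1},{"dp":[-0.0515,0.0102,-0.0272],"rotation":[0,0,0],"jaw":1}]'
```

```text
clock: 25.6
position: [0.534, 0.0147, 0.1728]
orientation: [-3.138, -0.003, 1.377]
wrist_force: [-3.2, 2.9, -2.3]
gripper_width: 0.0109
```

```bash
python3 -m inch '[{"dp":[-0.0027,0.0005,-0.0029],"rotation":[0,0,0],"jaw":1},{"dp":[-0.0054,0.0011,-0.0058],"rotation":[0,0,0],"jaw":1},{"dp":[-0.0079,0.0016,-0.0089],"rotation":[0,0,0],"jaw":1},{"dp":[-0.0103,0.002,-0.0121],"rotation":[0,0,0],"jaw":1},{"dp":[-0.0125,0.0025,-0.0154],"rotation":[0,0,0],"jaw":1},{"dp":[-0.0146,0.0029,-0.0187],"rotation":[0,0,0],"jaw":1},{"dp":[-0.0166,0.0033,-0.0222],"rotation":[0,0,0],"jaw":1},{"dp":[-0.0185,0.0037,-0.0257],"rotation":[0,0,0],"jaw":1},{"dp":[-0.0198,0.0039,-0.0284],"rotation":[0,0,0],"jaw":1},{"dp":[-0.021,0.0042,-0.0311],"rotation":[0,0,0],"jaw":1}]'
```

```text
clock: 26.6
position: [0.5151, 0.0184, 0.1431]
orientation: [3.141, -0.003, 1.377]
wrist_force: [-3.9, 3.9, -4.2]
gripper_width: 0.0112
```

```bash
python3 -m inch '[{"dp":[-0.0011,0.0002,-0.0028],"rotation":[0,0,0],"jaw":1},{"dp":[-0.0019,0.0004,-0.0046],"rotation":[0,0,0],"jaw":1},{"dp":[-0.0025,0.0005,-0.0065],"rotation":[0,0,0],"jaw":1},{"dp":[-0.0032,0.0006,-0.0084],"rotation":[0,0,0],"jaw":1},{"dp":[-0.0038,0.0008,-0.0103],"rotation":[0,0,0],"jaw":1},{"dp":[-0.0042,0.0008,-0.0117],"rotation":[0,0,0],"jaw":1},{"dp":[-0.0044,0.0009,-0.0128],"rotation":[0,0,0],"jaw":1},{"dp":[-0.0046,0.0009,-0.0135],"rotation":[0,0,0],"jaw":1},{"dp":[-0.0046,0.0009,-0.0135],"rotation":[0,0,0],"jaw":1}]'
```

```text
clock: 27.5
position: [0.5107, 0.0193, 0.1298]
orientation: [3.141, -0.003, 1.377]
wrist_force: [-3.7, 3.8, -5.6]
gripper_width: 0.0114
```

```bash
python3 -m inch '[{"dp":[-0.0002,0,-0.0005],"rotation":[0,0,0],"jaw":1},{"dp":[-0.0003,0,-0.001],"rotation":[0,0,0],"jaw":1},{"dp":[-0.0003,0,-0.001],"rotation":[0,0,0],"jaw":1},{"dp":[-0.0003,0,-0.001],"rotation":[0,0,0],"jaw":1}]'
```

```text
clock: 27.9
position: [0.5106, 0.0193, 0.1293]
orientation: [3.14, -0.003, 1.377]
wrist_force: [-4.9, 4.3, -4.1]
gripper_width: 0.0112
```

```bash
python3 -m inch '[{"dp":[-0.0002,0,-0.0005],"rotation":[0,0,0],"jaw":1},{"dp":[-0.0003,0,-0.001],"rotation":[0,0,0],"jaw":1},{"dp":[-0.0003,0,-0.001],"rotation":[0,0,0],"jaw":1},{"dp":[-0.0003,0,-0.001],"rotation":[0,0,0],"jaw":1}]'
```

```text
clock: 28.3
position: [0.5106, 0.0193, 0.1292]
orientation: [3.139, -0.003, 1.377]
wrist_force: [-5.2, 4.0, 0.8]
gripper_width: 0.0114
```

```bash
python3 -m inch '[{"dp":[0,0,-0.0005],"rotation":[0,0,0],"jaw":1},{"dp":[0,0,-0.001],"rotation":[0,0,0],"jaw":1},{"dp":[0,0,-0.001],"rotation":[0,0,0],"jaw":1},{"dp":[0,0,-0.001],"rotation":[0,0,0],"jaw":1}]'
python3 - <<'E'
from h import *
w=robot.get_image("side");save(w,"s15")
im=cv2.imread("pics/s15.png");c=cv2.resize(im[170:290,240:380],None,fx=5,fy=5,interpolation=cv2.INTER_CUBIC);cv2.imwrite("pics/s15c.png",c)
E
```

```text
clock: 28.7
position: [0.5107, 0.0194, 0.1291]
orientation: [3.139, -0.003, 1.377]
wrist_force: [-8.9, 3.5, 6.3]
gripper_width: 0.0111
```

View pics/s15c.png

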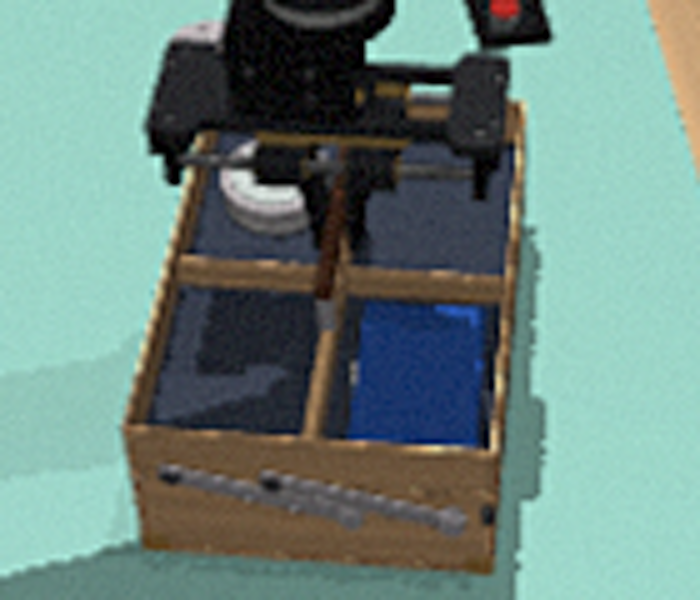

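Pressed down the tray no longer moves, so it is closed on the rim, and the side view shows it flat. Releasing and rising.

```bash
python3 -m inch '[{"dp":[0,0,0.001],"rotation":[0,0,0],"jaw":0.85},{"dp":[0,0,0.001],"rotation":[0,0,0],"jaw":0.7},{"dp":[0,0,0.001],"rotation":[0,0,0],"jaw":0.5},{"dp":[0,0,0.001],"rotation":[0,0,0],"jaw":0.5},{"dp":[0,0,0.02],"rotation":[0,0,0],"jaw":0.5},{"dp":[0,0,0.06],"rotation":[0,0,0],"jaw":0.5},{"dp":[0,0,0.1],"rotation":[0,0,0],"jaw":0.5},{"dp":[-0.03,0.05,0.13],"rotation":[0,0,0],"jaw":0.5},{"dp":[-0.06,0.1,0.15],"rotation":[0,0,0],"jaw":0.5},{"dp":[-0.09,0.15,0.15],"rotation":[0,0,0],"jaw":0.5}]'
python3 -m inch '[{"dp":[-0.03,0.05,0],"rotation":[0,0,0],"jaw":0.5},{"dp":[-0.05,0.1,0],"rotation":[0,0,0],"jaw":0.5},{"dp":[-0.05,0.15,0],"rotation":[0,0,0],"jaw":0.5},{"dp":[-0.05,0.15,0],"rotation":[0,0,0],"jaw":0.5}]'
python3 - <<'E'
from h import *
np.set_printoptions(precision=4,suppress=True)
t=robot.get_image("top");d=robot.get_image("side");save(t,"t16");save(d,"s16")
for n in ["handle","tray_floor","bench_block_mid","loupe_mid","oil_stand_mid","pith_pot_mid","glass_tin_mid","spring_box_mid"]:
    a=robot.landmark_of(n,t);b=robot.landmark_of(n,d)
    print(n,[np.round(x["at"],1) for x in a[:1]],[np.round(x["at"],1) for x in b[:1]],tri([(t,a[0]["at"]),(d,b[0]["at"])])[0] if a and b else "")
im=cv2.imread("pics/s16.png");c=cv2.resize(im[170:290,240:380],None,fx=5,fy=5,interpolation=cv2.INTER_CUBIC);cv2.imwrite("pics/s16c.png",c)
E
```

```text
clock: 29.75
position: [0.4391, 0.1405, 0.2764]
orientation: [3.134, -0.005, 1.374]
wrist_force: [0.5, 1.2, 0.6]
gripper_width: 0.0435
clock: 30.15
position: [0.3861, 0.2956, 0.2744]
orientation: [3.139, -0.007, 1.385]
wrist_force: [-0.4, -0.3, -0.1]
gripper_width: 0.0437
handle [array([347.3, 205.1])] [array([307.1, 212.1])] [0.5131 0.0184 0.1417]
tray_floor [array([345.6, 210. ])] [array([310.4, 226. ])] [0.5123 0.0211 0.0794]
bench_block_mid [array([246.8, 238.8])] [array([281. , 178.6])] [0.4321 0.2988 0.038 ]
loupe_mid [array([485.7, 156.6])] [array([382.3, 366.3])] [ 0.6572 -0.386   0.016 ]
oil_stand_mid [array([222.9, 163.5])] [array([339.8, 168.1])] [0.6522 0.3778 0.0014]
pith_pot_mid [] [array([277.6, 148. ])] 
glass_tin_mid [array([314.4, 223.5])] [array([299.3, 205.7])] [0.4803 0.1066 0.0836]
spring_box_mid [array([381.3, 194.7])] [array([324.1, 245.2])] [ 0.5474 -0.0746  0.1008]
```

View pics/s16c.png

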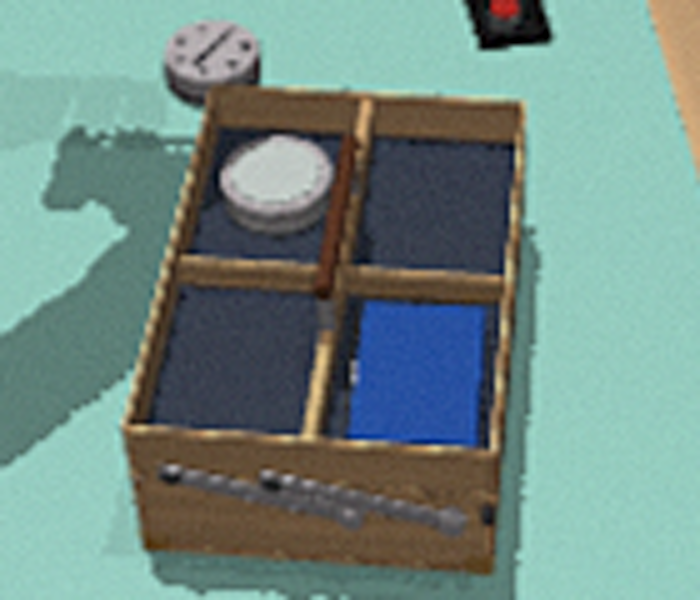

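View pics/t16.png

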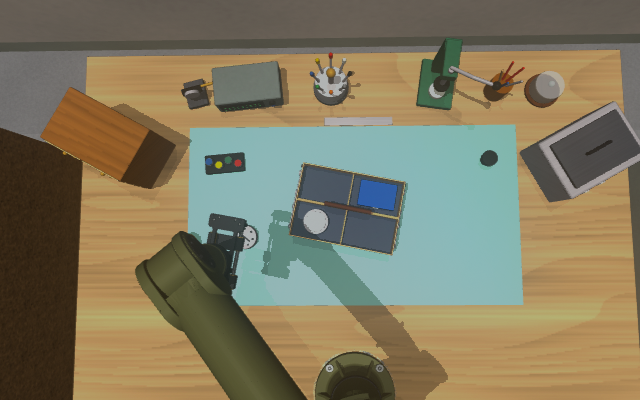

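The tray is flat and closed, with the tin and the blue box in their wells. The loose things on the bench are where they were, and the arm is clear at z ≈ 0.27. Handing in.

Run:
```python
from h import *
s=robot.read_state();print(s["qd"],s["clock"],s["wrist_force"])
print(robot.finish_job())
```

```text
[0.00031903 0.00044043 0.00017717 0.00150415 0.00120497 0.00013113
 0.00032817] 31.05 [-0.27982967 -0.1709242   0.6375526 ]
the job is handed in; nothing more can be done
None
```

The vice is put away in the right rear bay under the closed tray, and the job was handed in at about 31 s. I swung the tray open to its stop by the handle, set the vice down on the teal pad with the hand slanted, and lowered the tray while holding it until it rested on the rim.

**Last checks**
- **Vice:** before closing, the wrist picture showed it upright on the pad, knob to the front and lined up with the pad. It sat about 2 mm forward of the pad's centre, and I could not see it again once the tray was closed.
- **Tray:** pressing down about 6 N moved it no further. The side view shows it flat, with the handle point at z 0.142 against 0.140 expected.
- **Contents and bench:** the tin and the blue box are in their wells. The bench block, loupe and oil stand measure within 8 mm of their start positions, within what I'd expect of the network readings.
- **Not confirmed:** the pith pot was found only in the side view because the arm hid it from the top camera. It was about 4 px from its first reading there. The red tweezer case and the dark box were last seen in place before the tray closed.

**What went wrong:** the first approach to the vice ran joints 7 and 3 against their limits. Joint 7 read 2.6906 against the 2.69 limit, so I backed out and took the same grasp a half turn round. Joint 2 also touched its limit briefly (-0.2997 against -0.3) while carrying the vice above the box.

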